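Weigh out pigment tablets for a batch of printing colour

ROBOT

A 6-joint arm with a two-finger parallel gripper is mounted at the origin on the work surface. World frame = base frame: x ahead of the robot, y to its left, z up, the work surface at z = 0. Lengths are in m, angles in rad, forces in N, time in s.
With the tool pointing down it reaches from about 0.325 to 0.925 m from the base axis. Payload 3.1 kg.
Tool frame: the origin (TCP) lies midway between the tips of the shut fingers; the grasp point (between the pads) lies 19 mm behind it (manip.grasp_offset is the distance from the TCP to the grasp point, in m); z points along the fingers, y is the direction in which the jaws open and shut (so a half turn about z gives the same grasp; the last joint's range is limited). The gripper opens to 85 mm and grips with 20 to 120 N. Pads are 22 mm wide; open, the fingers measure 114 mm over their backs; the gripper's body (76 mm by 85 mm) begins 54 mm behind the grasp point. The pads swing forward as they close: fully open they stand 13 mm farther back than shut.
Start: joints at [-1.28, 0.217, 1.613, -0, 1.311, -0.112], TCP at [0.245, -0.575, 0.199] pointing down, gripper open.
Joint ranges: [-2.75, 2.75], [-0.78, 2.1], [0.31, 2.55], [-1.13, 4.27], [0.13, 2.63], [-2.58, 2.58]. Speed limits (rad/s): [2.79, 2.79, 3.14, 3.14, 3.14, 3.14].

INTERFACE

Orientations are given as a rotation vector (axis times angle).
In Python, from rig import manip gives the robot as it stands. The module is installed in compiled form; this text tells all that it offers.
- The arm moves only by the tool step_arm, never from a script. Its argument "moves" is a list of rows, each an object of numbers: "fingers": the finger opening in cm, from 0 to 8.54; "tx", "ty", "tz": the shift along the tool's x, y, z in cm; "ax", "ay", "az": the turn, a rotation vector about the tool's x, y, z in degrees. A call has 1 to 20 rows; each row shifts and turns the commanded pose from where the row before left it, along the tool's axes as they then stand; what a row does not reach is not made up. A row lasts 1/8 s, in which the tool goes at most 62.5 mm and 10.7 degrees, less where a joint would pass 70% of its speed; a pose out of reach is approached as far as the arm can. A call with a gripper value outside its range is refused whole. The fingers move at their own pace and stop on an object; the grip force is fixed at half the most. Time passes only in rows, so rows that do not move let the fingers close. It gives the time, the measured TCP pose, the force and the opening at its end, in the units of the state.
- manip.sense(): the state, without advancing time (a new reading comes with each control period).
- manip.capture(name): name is "scene" or "top" or "wrist"; returns the picture (420x560x3 uint8, red, green, blue); there is no depth.
- manip.camera_info(name): a dict with "fx", "fy", "cx", "cy" (pixels), "dist" ([k1, k2, p1, p2, k3] as OpenCV has them; the pictures are not rectified), "camera_from_world" (4x4, takes a point from world to camera coordinates); the wrist camera has in their place "mount" (4x4, takes a point from camera to tool coordinates, whose origin is the TCP and whose axes are the flange's). Camera axes: x right, y up, looking along -z (the intrinsics and any distortion apply to the point x, -y, -z); pixel columns grow to the right and rows downward; lengths in m; the calibration is good to about 2 mm. A picture is of the moment at which its call begins: read the wrist's pose just before it. camera_info takes no time and is no camera call.
- manip.close_job(): hands the job in, once; it reports no verdict.
Trained networks look in the newest picture that a camera, given by its name, has taken for a name from the list of things; names that differ only in an ending like _2 or _b are one class to them, and where a whole thing is asked for, a point or a joint stands for the part that bears it (a point fixed in the world has none). Each returns a list of dicts, best first, with "score" (0 to 1); they miss things now and then, are a little off and sometimes report something else, mostly with a low value. They report only what shows in the picture. A call takes as long as a camera call.
- manip.silhouettes(query, camera): "pixels" (420x560 bool, what is visible of it) and "box" ([left, top, width, height] in pixels, round what is visible of it).
- manip.place_of(query, camera): "xy" ([column, row] in pixels: a listed point, or the origin of a listed thing).
The state is a dict: "time_s": time; "q": joint angles; "qd": joint speeds; "tau": joint torques, N m; "eef_pos": TCP position; "orientation": TCP orientation; "contact_force": force on the tool from outside, world axes, zero at the start; "torque": the same for the moment, N m; "finger_gap": opening from 0.0 (shut) to 1.0 (fully open).
Only numpy, scipy, OpenCV 4.12 (cv2) and the standard library are available. Lean on these libraries where they do the work, as an engineer would, in place of code of your own. Each camera call takes 0.05 s, during which the arm holds its last target.

TASK

Draw the feed board's brass shutter fully open, then slide red pigment tablets one at a time along their grooves under a fingertip and over the lip into the scale tray, to make up the weight of the left-over piece already there, until the pointer stands in the green band, and push the shutter fully shut again. The tablets are brittle: press them only lightly (under 12 N), do not pick them up, and do not touch the scale's tray or the left-over piece; the tablets that are not needed stay in their grooves behind the shutter and everything else stays where it is.

Things in the scene. Friction and masses are not known exactly. Their poses are not given: they have to be found in the camera images.
- board: Wooden feed board, fixed. Origin on the table; y axis along its three grooves towards the scale, z up. Grooves 32 mm wide at x = -40, 0, +40 mm, from y = -22 mm to the open lip at y = +75 mm. The grooved deck stands on rubber mounts and gives about 1 mm for 10 N pressed down.
- lip (a point): Middle of the board's lip, at the height of the groove floors, 85 mm above the table; axes as the board's. The ribs between the grooves are 6 mm higher than the floor, the end rail closing them at the other end (board y -45 to -22 mm) 12 mm higher. The lip overhangs the scale tray by about 19 mm.
- shutter (a joint): Brass shutter of the board, in m: 0 = shut (a brass tooth stands in the middle of each groove, at board y = 61 to 67 mm, level with the ribs), 0.020 = fully open (the teeth stand in gaps of the ribs, grooves free). It opens by sliding towards board -x; it stays where it is left; friction about 1.5 N.
- shutter_knob (a point): Middle of the shutter's upright brass knob, 14 mm across, 27 mm tall (30 mm with its cap, 16 mm across), centre 100 mm above the table; when shut it stands at board x = -104, y = 64 mm, 40 mm out from the board's side, and it moves with the shutter.
- pointer (a joint): Red pointer of the scale's dial, in rad, clockwise: 0.02 rad per gram, so 0 = empty tray, 3.0 = 150 g. The green band on the dial runs from 2.00 (100 g) to 2.34 rad (117 g). The tray is on a soft spring and sinks 0.08 mm per gram; the pointer settles within about half a second.
- tray_in (a point): Centre of the upper face of the steel scale tray's floor; the tray is 150 x 120 mm outside, walls 3 mm thick, 10 mm high; axes as the scale's: x along its long side, y away from the feed board. 66 mm above the table when empty, at most 13 mm lower when loaded.
- stub_mid (a point): Middle of the left-over piece of red pigment, 42 x 30 x 19 mm, that already lies in the tray (60 to 80 g).
- tablet1: Round red pigment tablet, 30 mm across, 15 g, hand-pressed, so its thickness is anything from 7 to 12.5 mm: its top stands 1 to 6.5 mm above the ribs. Origin in the centre of its underside. It lies in one of the grooves, two to a groove, one behind the other. It slides easily on the waxed board (friction about 0.25); it is brittle and cracks if pressed with more than 12 N.
- tablet2: Round red pigment tablet, 30 mm across, 15 g, hand-pressed, so its thickness is anything from 7 to 12.5 mm: its top stands 1 to 6.5 mm above the ribs. Origin in the centre of its underside. It lies in one of the grooves, two to a groove, one behind the other. It slides easily on the waxed board (friction about 0.25); it is brittle and cracks if pressed with more than 12 N.
- tablet3: Round red pigment tablet, 30 mm across, 15 g, hand-pressed, so its thickness is anything from 7 to 12.5 mm: its top stands 1 to 6.5 mm above the ribs. Origin in the centre of its underside. It lies in one of the grooves, two to a groove, one behind the other. It slides easily on the waxed board (friction about 0.25); it is brittle and cracks if pressed with more than 12 N.
- tablet4: Round red pigment tablet, 30 mm across, 15 g, hand-pressed, so its thickness is anything from 7 to 12.5 mm: its top stands 1 to 6.5 mm above the ribs. Origin in the centre of its underside. It lies in one of the grooves, two to a groove, one behind the other. It slides easily on the waxed board (friction about 0.25); it is brittle and cracks if pressed with more than 12 N.
- tablet5: Round red pigment tablet, 30 mm across, 15 g, hand-pressed, so its thickness is anything from 7 to 12.5 mm: its top stands 1 to 6.5 mm above the ribs. Origin in the centre of its underside. It lies in one of the grooves, two to a groove, one behind the other. It slides easily on the waxed board (friction about 0.25); it is brittle and cracks if pressed with more than 12 N.
- tablet6: Round red pigment tablet, 30 mm across, 15 g, hand-pressed, so its thickness is anything from 7 to 12.5 mm: its top stands 1 to 6.5 mm above the ribs. Origin in the centre of its underside. It lies in one of the grooves, two to a groove, one behind the other. It slides easily on the waxed board (friction about 0.25); it is brittle and cracks if pressed with more than 12 N.
- jar_red: Bystander: glass jar with red cap, 60 mm across, 75 mm high; origin under its centre.
- jar_blue: Bystander: glass jar with blue cap, 60 mm across, 75 mm high; origin under its centre.
- bowl: Bystander: white empty colour bowl, 100 mm across, 45 mm high; origin under its centre.
- brush: Bystander: flat brush lying on the table.
- muller: Bystander: green glass muller, 68 mm across, 78 mm high; origin under its centre.
- printblock: Bystander: carved wooden printing block lying flat, 170 x 120 x 20 mm; origin under its centre.
- rubbing_pad: Bystander: round wooden rubbing pad, 116 mm across, 54 mm high; origin under its centre.

How it is judged:
On the way, in this order (a step that is already met when the one before it is completed fails the run):
1. the shutter is drawn fully open (value of joint shutter above 0.0175 m), for 0.2 s.
2. a first tablet, and only one, has gone over the lip and lies below the board (((height (world z) of tablet1 below 0.083 m and height (world z) of each of tablet2, tablet3, tablet4, tablet5, tablet6 above 0.083 m) or (height (world z) of each of tablet1, tablet3, tablet4, tablet5, tablet6 above 0.083 m and height (world z) of tablet2 below 0.083 m) or (height (world z) of each of tablet1, tablet2, tablet4, tablet5, tablet6 above 0.083 m and height (world z) of tablet3 below 0.083 m) or (height (world z) of each of tablet1, tablet2, tablet3, tablet5, tablet6 above 0.083 m and height (world z) of tablet4 below 0.083 m) or (height (world z) of each of tablet1, tablet2, tablet3, tablet4, tablet6 above 0.083 m and height (world z) of tablet5 below 0.083 m) or (height (world z) of each of tablet1, tablet2, tablet3, tablet4, tablet5 above 0.083 m and height (world z) of tablet6 below 0.083 m))), for 0.3 s.
3. the pointer comes to rest in the green band (value of joint pointer between 1.99 and 2.36 rad and velocity of joint pointer between -0.1 and 0.1 rad/s), for 0.4 s.
4. the shutter is pushed fully shut again (value of joint shutter below 0.003 m), for 0.2 s.
At the end, for the whole second after the job is handed in: The pointer rests in the green band (1.99 to 2.36 rad), the shutter is shut (within 3 mm), every tablet lies at rest either inside the tray or in the grooves behind the shutter, and the left-over piece is still in the tray (all of step 3 and value of joint shutter below 0.003 m and x of stub_mid in the frame of tray_in between -0.072 and 0.072 m and y of stub_mid in the frame of tray_in between -0.057 and 0.057 m and z of stub_mid in the frame of tray_in between -0.004 and 0.045 m and ((x of tablet1 in the frame of tray_in between -0.072 and 0.072 m and y of tablet1 in the frame of tray_in between -0.057 and 0.057 m and z of tablet1 in the frame of tray_in between -0.004 and 0.045 m) or (x of tablet1 in the frame of board between -0.06 and 0.06 m and y of tablet1 in the frame of board between -0.03 and 0.048 m and z of tablet1 in the frame of board between 0.08 and 0.097 m)) and ((x of tablet2 in the frame of tray_in between -0.072 and 0.072 m and y of tablet2 in the frame of tray_in between -0.057 and 0.057 m and z of tablet2 in the frame of tray_in between -0.004 and 0.045 m) or (x of tablet2 in the frame of board between -0.06 and 0.06 m and y of tablet2 in the frame of board between -0.03 and 0.048 m and z of tablet2 in the frame of board between 0.08 and 0.097 m)) and ((x of tablet3 in the frame of tray_in between -0.072 and 0.072 m and y of tablet3 in the frame of tray_in between -0.057 and 0.057 m and z of tablet3 in the frame of tray_in between -0.004 and 0.045 m) or (x of tablet3 in the frame of board between -0.06 and 0.06 m and y of tablet3 in the frame of board between -0.03 and 0.048 m and z of tablet3 in the frame of board between 0.08 and 0.097 m)) and ((x of tablet4 in the frame of tray_in between -0.072 and 0.072 m and y of tablet4 in the frame of tray_in between -0.057 and 0.057 m and z of tablet4 in the frame of tray_in between -0.004 and 0.045 m) or (x of tablet4 in the frame of board between -0.06 and 0.06 m and y of tablet4 in the frame of board between -0.03 and 0.048 m and z of tablet4 in the frame of board between 0.08 and 0.097 m)) and ((x of tablet5 in the frame of tray_in between -0.072 and 0.072 m and y of tablet5 in the frame of tray_in between -0.057 and 0.057 m and z of tablet5 in the frame of tray_in between -0.004 and 0.045 m) or (x of tablet5 in the frame of board between -0.06 and 0.06 m and y of tablet5 in the frame of board between -0.03 and 0.048 m and z of tablet5 in the frame of board between 0.08 and 0.097 m)) and ((x of tablet6 in the frame of tray_in between -0.072 and 0.072 m and y of tablet6 in the frame of tray_in between -0.057 and 0.057 m and z of tablet6 in the frame of tray_in between -0.004 and 0.045 m) or (x of tablet6 in the frame of board between -0.06 and 0.06 m and y of tablet6 in the frame of board between -0.03 and 0.048 m and z of tablet6 in the frame of board between 0.08 and 0.097 m)) and linear speed of each of tablet1, tablet2, tablet3, tablet4, tablet5, tablet6 below 0.01 m/s); the robot touches nothing.
It fails at once if a tablet is pressed with more than 12 N (contact force between the fingers and tablet1 above 12 N or contact force between the fingers and tablet2 above 12 N or contact force between the fingers and tablet3 above 12 N or contact force between the fingers and tablet4 above 12 N or contact force between the fingers and tablet5 above 12 N or contact force between the fingers and tablet6 above 12 N).
It fails at once if a tablet is lifted off the board (z of any of tablet1, tablet2, tablet3, tablet4, tablet5, tablet6 in the frame of board above 0.1 m).
It fails at once if the robot touches the scale's tray or the left-over piece (more than 1 N) (contact force between the fingers and tray above 1 N or contact force between the fingers and stub above 1 N).
It fails at once if a bystander is moved more than 20 mm (distance of any of jar_red, jar_blue, bowl, brush, muller, printblock, rubbing_pad from where it was at the start of the episode above 0.02 m).
It also fails if it takes over 61 s, if anything falls off the work surface, if the arm or the gripper's body presses on something with over 40 N, if the wrist force passes 120 N, or if a joint passes its speed limit or range.

## Working session

There is one attempt and no reset: what is moved stays moved. The work goes in short steps, Python scripts to look and compute and a tool call to move; the robot and the scene stay as the last step left them, time stands still between calls to the robot, and variables do not carry over. Pictures are saved under pics/ and viewed, and the job is handed in when it is done.

Besides the shell and the picture viewer there is one more tool, called after "Request:" by a JSON object that holds its "api" and its "payload". step_arm: Moves the arm, as the interface text tells. Its arguments: {"type":"object","properties":{"moves":{"type":"array","items":{"type":"object","properties":{"fingers":{"type":"number"},"tx":{"type":"number"},"ty":{"type":"number"},"tz":{"type":"number"},"ax":{"type":"number"},"ay":{"type":"number"},"az":{"type":"number"}}}}},"required":["moves"]}

```bash
mkdir -p pics; ls; python3 - <<'E'
from rig import manip
import cv2
s=manip.sense(); print(s)
for n in ["scene","top","wrist"]:
    im=manip.capture(n); cv2.imwrite(f"pics/{n}0.png",im[:,:,::-1])
    print(n,manip.camera_info(n))
E
```

```text
pics
{'time_s': 0.0, 'q': array([-1.28021788e+00,  2.17800659e-01,  1.61497165e+00,  2.62070191e-05,
        1.31133606e+00, -1.12186085e-01]), 'qd': array([-6.38391314e-04,  2.67474041e-05,  3.64515296e-05,  1.97714823e-03,
        8.00727211e-04, -4.38364928e-04]), 'tau': array([ 7.09928590e-04, -3.96845555e+01, -3.03850400e+01, -9.12281280e-05,
        9.73965973e-03,  6.62306817e-06]), 'eef_pos': array([ 0.24474533, -0.57407658,  0.19751998]), 'orientation': array([-3.07564911e+00, -6.27881429e-01,  3.12142016e-04]), 'contact_force': array([ 0.98238054, -0.5394013 , -0.25297784]), 'torque': array([-0.06048396,  0.01243737,  0.0138272 ]), 'finger_gap': 1.0018678888060968}
scene {'fx': 540.0147257260184, 'fy': 540.0147257260184, 'cx': 281.30202999955736, 'cy': 206.70298545716562, 'dist': array([-0.00097129,  0.        ,  0.        ,  0.        ,  0.        ]), 'camera_from_world': array([[-0.87564433,  0.48278993,  0.01268436,  0.48291249],
       [-0.32277634, -0.60455789,  0.7282343 ,  0.12458807],
       [ 0.35925262,  0.63358002,  0.68521085, -1.71235296],
       [ 0.        , 
[... 333 characters left out ...]
.01119065,  0.05464366, -0.57593863],
       [-0.05458818,  0.00520524,  0.99849539, -1.43181829],
       [ 0.        ,  0.        ,  0.        ,  1.        ]])}
wrist {'fx': 357.55666584817163, 'fy': 357.55666584817163, 'cx': 282.42938016857374, 'cy': 206.86141806383608, 'dist': array([-0.0635664,  0.       ,  0.       ,  0.       ,  0.       ]), 'mount': array([[ 1.02532442e-03,  9.56436403e-01,  2.91938959e-01,
         7.47936053e-02],
       [ 9.99998931e-01, -6.76396325e-04, -1.29613825e-03,
        -9.95868813e-04],
       [-1.04220737e-03,  2.91939976e-01, -9.56436074e-01,
        -1.75363631e-01],
       [ 0.00000000e+00,  0.00000000e+00,  0.00000000e+00,
         1.00000000e+00]])}
```

View pics/scene0.png

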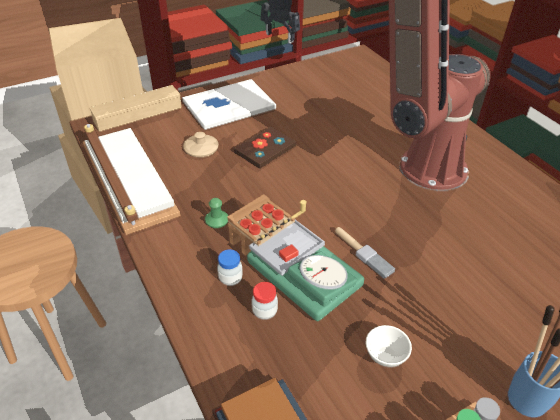

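View pics/top0.png

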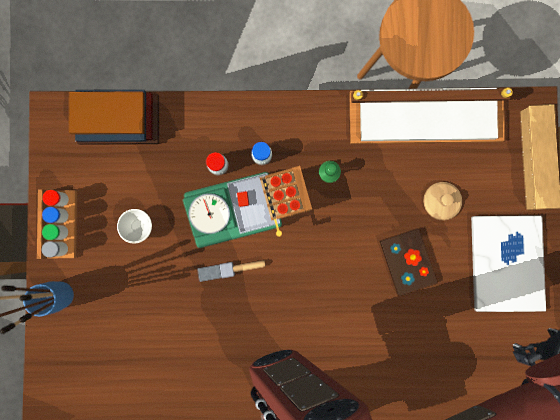

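```bash
python3 - <<'E'
from rig import manip
for c in ["top","scene"]:
  for q in ["board","lip","shutter_knob","tray_in","stub_mid","tablet1","pointer"]:
    for i,d in enumerate(manip.place_of(q,c)[:6]): print(c,q,d["xy"],round(d["score"],2))
E
```

```text
top board [289.7, 193.8] 0.7
top lip [264.3, 196.3] 0.69
top lip [285.5, 178.3] 0.41
top shutter_knob [292.6, 188.7] 0.69
top shutter_knob [286.7, 192.8] 0.68
top shutter_knob [281.8, 233.5] 0.54
top tray_in [250.9, 203.6] 0.7
top tray_in [406.0, 263.3] 0.27
top stub_mid [229.4, 268.3] 0.61
top stub_mid [241.0, 197.9] 0.57
top tablet1 [283.6, 212.7] 0.67
top tablet1 [293.9, 188.2] 0.56
top tablet1 [277.4, 197.0] 0.45
top tablet1 [275.5, 179.6] 0.42
top tablet1 [288.3, 177.2] 0.38
top tablet1 [293.2, 203.7] 0.38Traceback (most recent call last):
  File "<stdin>", line 4, in <module>
ValueError: it knows: board, bowl, brush, jar_blue, jar_red, lip, muller, printblock, rubbing_pad, shutter_knob, stub_mid, tablet, tray_in
```

```bash
cat > h.py <<'E'
import numpy as np, cv2
from rig import manip
from scipy.spatial.transform import Rotation as R
def T_of(n, s=None):
    ci=manip.camera_info(n)
    if n=="wrist":
        s=s or manip.sense(); Tt=np.eye(4); Tt[:3,:3]=R.from_rotvec(s["orientation"]).as_matrix(); Tt[:3,3]=s["eef_pos"]
        return ci, Tt@ci["mount"]
    return ci, np.linalg.inv(ci["camera_from_world"])
def KD(ci): return np.array([[ci["fx"],0,ci["cx"]],[0,ci["fy"],ci["cy"]],[0,0,1]]),np.array(ci["dist"])
def ray(n,uv,s=None):
    ci,W=T_of(n,s); K,D=KD(ci)
    p=cv2.undistortPoints(np.array([[uv]],float),K,D)[0,0]
    d=W[:3,:3]@np.array([p[0],-p[1],-1.]); return W[:3,3],d
def at_z(n,uv,z,s=None):
    o,d=ray(n,uv,s); return o+d*(z-o[2])/d[2]
def proj(n,P,s=None):
    ci,W=T_of(n,s); K,D=KD(ci); P=np.atleast_2d(P)
    c=(P-W[:3,3])@W[:3,:3]; c=c*[1,-1,-1]
    return cv2.projectPoints(c,np.zeros(3),np.zeros(3),K,D)[0][:,0]
E
python3 - <<'E'
from h import *
t=cv2.imread("pics/top0.png"); cv2.imwrite("pics/top0c.png",cv2.resize(t[150:260,170:330],None,fx=5,fy=5,interpolation=cv2.INTER_CUBIC))
t=cv2.imread("pics/scene0.png"); cv2.imwrite("pics/scene0c.png",cv2.resize(t[190:320,220:370],None,fx=5,fy=4.6,interpolation=cv2.INTER_CUBIC))
for uv,z in [((279,233),.115),((264.3,196.3),.085),((289.7,193.8),.09),((283.6,212.7),.1),((275.5,179.6),.1),((329,171),.078)]: print(uv,at_z("top",uv,z))
E
```

```text
(279, 233) [0.51489057 0.04660999 0.115     ]
(264.3, 196.3) [0.62063534 0.08770343 0.085     ]
(289.7, 193.8) [0.62654169 0.01505707 0.09      ]
(283.6, 212.7) [0.57222035 0.03309683 0.1       ]
(275.5, 179.6) [0.66642369 0.05498371 0.1       ]
(329, 171) [ 0.69235111 -0.09922088  0.078     ]
```

View pics/top0c.png

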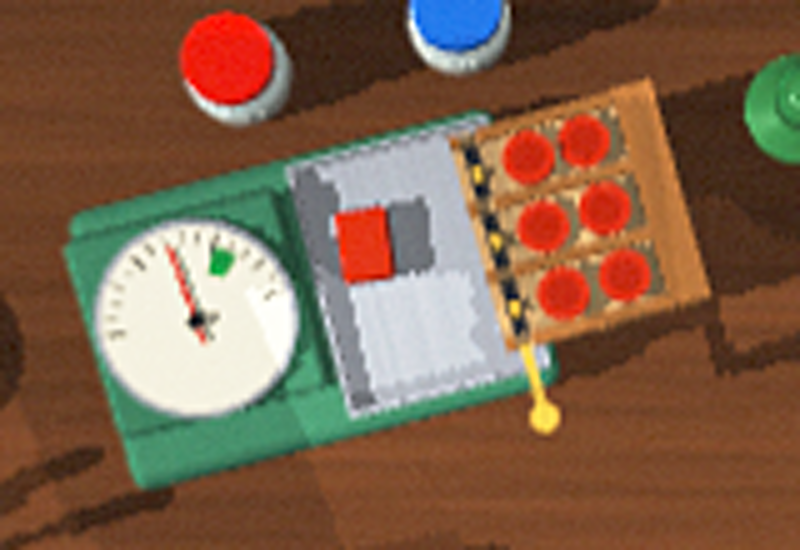

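View pics/scene0c.png

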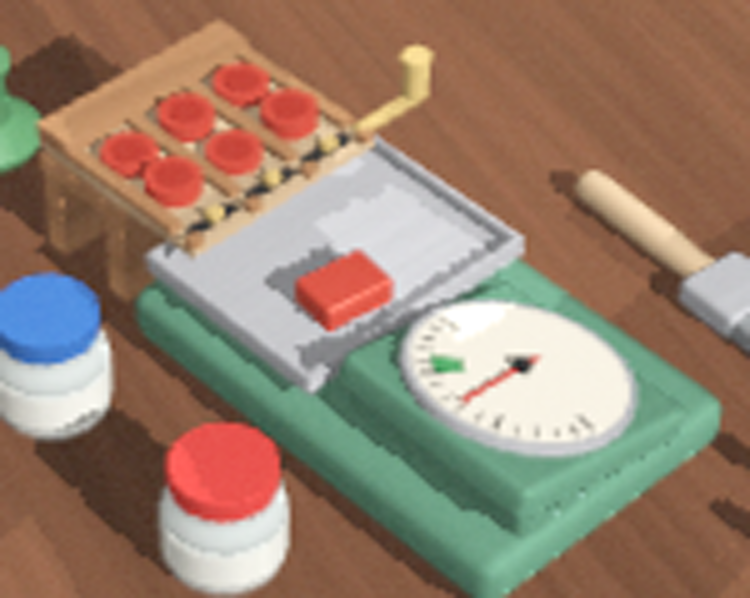

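```bash
python3 - <<'E'
from h import *
f=lambda x,y:(170+(x+.5)/5-.5,150+(y+.5)/5-.5)
P={k:at_z("top",f(*uv),z) for k,uv,z in [("rr",(652,80),.097),("rl",(710,297),.097),("lr",(455,140),.091),("ll",(510,347),.091),("knob",(545,416),.1165),("stub",(363,243),.078),("t1f",(528,157),.097),("t2f",(543,226),.097),("t3f",(563,292),.097),("t1b",(584,140),.097),("t2b",(605,208),.097),("t3b",(625,273),.097)]}
for k,v in P.items(): print(k,v.round(4))
y=lambda v:np.degrees(np.arctan2(v[1],v[0]))
print(y(P["rr"]-P["rl"]),y(P["lr"]-P["ll"]),y(P["t1f"]-P["t3f"]),y(P["t1b"]-P["t3b"]),y(P["t2f"]-P["t2b"])-90)
s=manip.sense(); print(R.from_rotvec(s["orientation"]).as_matrix())
E
```

```text
rr [ 0.706  -0.0151  0.097 ]
rl [ 0.582  -0.0463  0.097 ]
lr [0.6737 0.0975 0.091 ]
ll [0.5552 0.0674 0.091 ]
knob [0.5154 0.0477 0.1165]
stub [0.6165 0.1515 0.078 ]
t1f [0.6628 0.0559 0.097 ]
t2f [0.6234 0.0478 0.097 ]
t3f [0.5858 0.0369 0.097 ]
t1b [0.6722 0.024  0.097 ]
t2b [0.6333 0.0125 0.097 ]
t3b [0.5962 0.0016 0.097 ]
14.13218979619644 14.282717342443485 13.863508378179922 16.384922433842497 15.61104899805855
[[ 9.19971254e-01  3.91985827e-01 -5.48256547e-05]
 [ 3.91985830e-01 -9.19971237e-01  1.76566113e-04]
 [ 1.87733883e-05 -1.83926628e-04 -9.99999983e-01]]
```

View pics/wrist0.png

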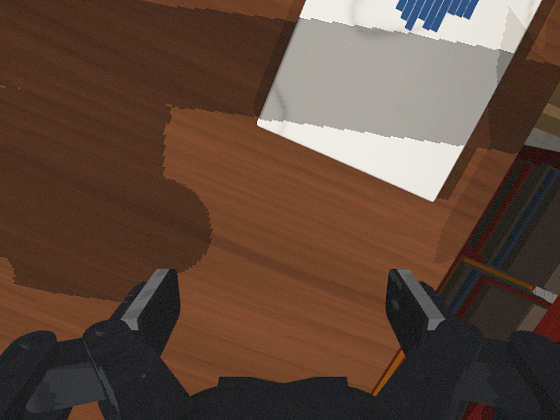

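Request:
{"api": "step_arm", "payload": {"moves": [{"tx":3.5,"ty":-2.8,"tz":-1.3,"fingers":0},{"tx":4.55,"ty":-3.64,"tz":-1},{"tx":4.55,"ty":-3.64,"tz":-1},{"tx":4.55,"ty":-3.64,"tz":-1},{"tx":4.55,"ty":-3.64,"tz":-1},{"tx":4.55,"ty":-3.64},{"tx":4.55,"ty":-3.64},{"tx":4.55,"ty":-3.64},{"tx":4.55,"ty":-3.64},{"tx":4.55,"ty":-3.64},{"tx":4.55,"ty":-3.64},{"tx":4.6,"ty":-3.6},{"az":8.5},{}]}}

```text
invalid input at $.moves[0]: expected keys fingers, tx, ty, tz, ax, ay, az
```

```bash
python3 - <<'E'
from h import *
s=manip.sense(); im=manip.capture("wrist"); cv2.imwrite("pics/w1.png",im[:,:,::-1]); np.savez("s1.npz",p=s["eef_pos"],o=s["orientation"])
print(s["time_s"],s["eef_pos"],s["contact_force"],s["finger_gap"]); M=R.from_rotvec(s["orientation"]).as_matrix(); print(M)
for q in ["tablet","shutter_knob","lip","tray_in"]:
  for d in manip.place_of(q,"wrist")[:7]: print(q,d["xy"],round(d["score"],2))
E
```

```text
0.45 [ 0.24499775 -0.57491825  0.19878901] [ 0.80287165 -0.29630922  0.39272022] 0.9986559102196291
[[ 9.19971254e-01  3.91985827e-01 -5.48256547e-05]
 [ 3.91985830e-01 -9.19971237e-01  1.76566113e-04]
 [ 1.87733883e-05 -1.83926628e-04 -9.99999983e-01]]
```

View pics/w1.png

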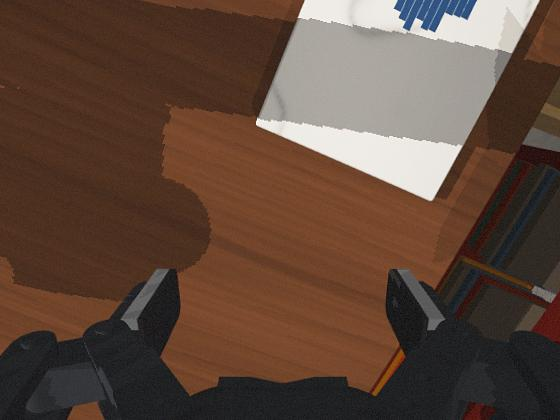

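All keys are needed in each row.

Request:
{"api": "step_arm", "payload": {"moves": [{"fingers":0,"tx":3.5,"ty":-2.8,"tz":-1.3,"ax":0,"ay":0,"az":0},{"fingers":0,"tx":4.55,"ty":-3.64,"tz":-1,"ax":0,"ay":0,"az":0},{"fingers":0,"tx":4.55,"ty":-3.64,"tz":-1,"ax":0,"ay":0,"az":0},{"fingers":0,"tx":4.55,"ty":-3.64,"tz":-1,"ax":0,"ay":0,"az":0},{"fingers":0,"tx":4.55,"ty":-3.64,"tz":-1,"ax":0,"ay":0,"az":0},{"fingers":0,"tx":4.55,"ty":-3.64,"tz":0,"ax":0,"ay":0,"az":0},{"fingers":0,"tx":4.55,"ty":-3.64,"tz":0,"ax":0,"ay":0,"az":0},{"fingers":0,"tx":4.55,"ty":-3.64,"tz":0,"ax":0,"ay":0,"az":0},{"fingers":0,"tx":4.55,"ty":-3.64,"tz":0,"ax":0,"ay":0,"az":0},{"fingers":0,"tx":4.55,"ty":-3.64,"tz":0,"ax":0,"ay":0,"az":0},{"fingers":0,"tx":4.55,"ty":-3.64,"tz":0,"ax":0,"ay":0,"az":0},{"fingers":0,"tx":4.6,"ty":-3.6,"tz":0,"ax":0,"ay":0,"az":0},{"fingers":0,"tx":0,"ty":0,"tz":0,"ax":0,"ay":0,"az":8.5},{"fingers":0,"tx":0,"ty":0,"tz":0,"ax":0,"ay":0,"az":0}]}}

```text
time_s: 2.45
eef_pos: [0.5704, 0.0296, 0.2518]
orientation: [3.115, 0.404, -0.001]
contact_force: [0.3, -0.2, 0.3]
finger_gap: -0.003
```

```bash
python3 - <<'E'
from h import *
s=manip.sense(); im=manip.capture("wrist"); cv2.imwrite("pics/w1.png",im[:,:,::-1]); np.savez("s1.npz",p=s["eef_pos"],o=s["orientation"])
print(s["time_s"],s["eef_pos"],s["contact_force"],s["finger_gap"]); M=R.from_rotvec(s["orientation"]).as_matrix(); print(M)
for q in ["tablet","shutter_knob"]:
  for d in manip.place_of(q,"wrist")[:7]: print(q,d["xy"],round(d["score"],2))
E
```

```text
2.45 [0.57042394 0.0296178  0.25176118] [ 0.29161938 -0.19859678  0.30062791] -0.0033652732862549774
[[ 9.66995386e-01  2.54793696e-01 -3.11033701e-04]
 [ 2.54793648e-01 -9.66995431e-01 -1.84849722e-04]
 [-3.47866711e-04  9.94994166e-05 -9.99999935e-01]]
tablet [317.2, 119.9] 0.89
tablet [277.7, 73.4] 0.89
tablet [280.2, 162.1] 0.66
tablet [314.4, 73.9] 0.64
tablet [315.3, 160.9] 0.61
shutter_knob [247.6, 230.9] 0.77
shutter_knob [198.6, 119.9] 0.16
```

View pics/w1.png

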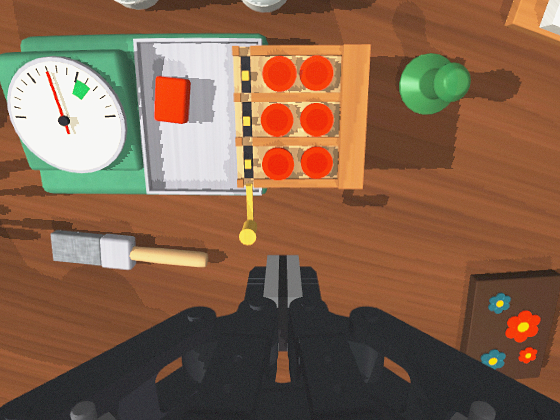

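```bash
python3 - <<'E'
from h import *
d=np.load("s1.npz"); s={"eef_pos":d["p"],"orientation":d["o"]}
L=[("knob",(247.5,236.5),.1165),("rail_rr",(370,45),.097),("rail_rl",(362,188),.097),("railin_r",(343,45),.097),("railin_l",(340,188),.097),("tooth1",(245,75),.091),("tooth2",(247,121),.091),("tooth3",(248,164),.091),
("t1f",(279,73.5),.096),("t2f",(277.5,119.5),.096),("t3f",(278,162.5),.096),("t1b",(316,73),.096),("t2b",(317,120),.096),("t3b",(316,162.5),.096),("stub",(172,100),.079)]
P={k:at_z("wrist",u,z,s)for k,u,z in L}
th=np.radians(14.76)
for k,v in P.items():
    print(k,v.round(4))
y=lambda v:np.degrees(np.arctan2(v[1],v[0]))
print([y(P[a]-P[b]) for a,b in [("rail_rr","rail_rl"),("railin_r","railin_l"),("tooth1","tooth3"),("tooth1","knob")]])
# fit pose: teeth at (40,64),(0,64),(-40,64), knob (-104,64), rail rear y=-45, inner -22 ; use points
B={"tooth1":(40,64),"tooth2":(0,64),"tooth3":(-40,64),"knob":(-104,64)}
from scipy.optimize import least_squares
def res(q):
    c,sn=np.cos(q[2]),np.sin(q[2]);r=[]
    inv=lambda p:np.array([[c,sn],[-sn,c]])@(p[:2]-q[:2])
    for k,b in B.items(): r+=list(inv(P[k])-np.array(b)/1000)
    for k in("rail_rr","rail_rl"): r.append(inv(P[k])[1]+.045)
    return r
o=least_squares(res,[.62,.02,th]); print(o.x[:2],np.degrees(o.x[2]),(np.array(o.fun)*1000).round(1))
c,sn=np.cos(o.x[2]),np.sin(o.x[2])
for k in P: print(k,(1000*np.array([[c,sn],[-sn,c]])@(P[k][:2]-o.x[:2])).round(1))
im=cv2.imread("pics/w1.png");cv2.imwrite("pics/w1a.png",cv2.resize(im[30:260,140:400],None,fx=3,fy=2.6,interpolation=cv2.INTER_CUBIC))
cv2.imwrite("pics/w1b.png",cv2.resize(im[40:190,0:140],None,fx=4,fy=4,interpolation=cv2.INTER_CUBIC))
E
```

```text
knob [0.5145 0.0492 0.1165]
rail_rr [ 0.7052 -0.0121  0.097 ]
rail_rl [ 0.5826 -0.045   0.097 ]
railin_r [0.699  0.0104 0.097 ]
railin_l [ 0.5772 -0.0247  0.097 ]
tooth1 [0.6535 0.0867 0.091 ]
tooth2 [0.6147 0.0756 0.091 ]
tooth3 [0.576  0.0655 0.091 ]
t1f [0.6621 0.0576 0.096 ]
t2f [0.6234 0.0489 0.096 ]
t3f [0.5855 0.0385 0.096 ]
t1b [0.6708 0.0264 0.096 ]
t2b [0.6322 0.0142 0.096 ]
t3b [0.5946 0.0042 0.096 ]
stub [0.615  0.1497 0.079 ]
[np.float64(15.010761972970139), np.float64(16.051646222478865), np.float64(15.289046976045704), np.float64(15.113059470726814)]
[0.63139794 0.01437206] 15.082361254898935 [ 0.1  0.1 -0.2 -0.5 -0.1 -0.2  0.2  0.   0.2  0.4]
knob [-103.8   64. ]
rail_rr [ 64.4 -44.8]
rail_rl [-62.6 -44.6]
railin_r [ 64.2 -21.4]
railin_l [-62.5 -23.6]
tooth1 [40.1 64.1]
tooth2 [-0.2 63.5]
tooth3 [-40.1  63.8]
t1f [40.9 33.8]
t2f [ 1.3 35.4]
t3f [-38.   35.2]
t1b [41.2  1.3]
t2b [ 0.7 -0.4]
t3b [-38.1  -0.3]
stub [ 19.3 135. ]
```

View pics/w1a.png

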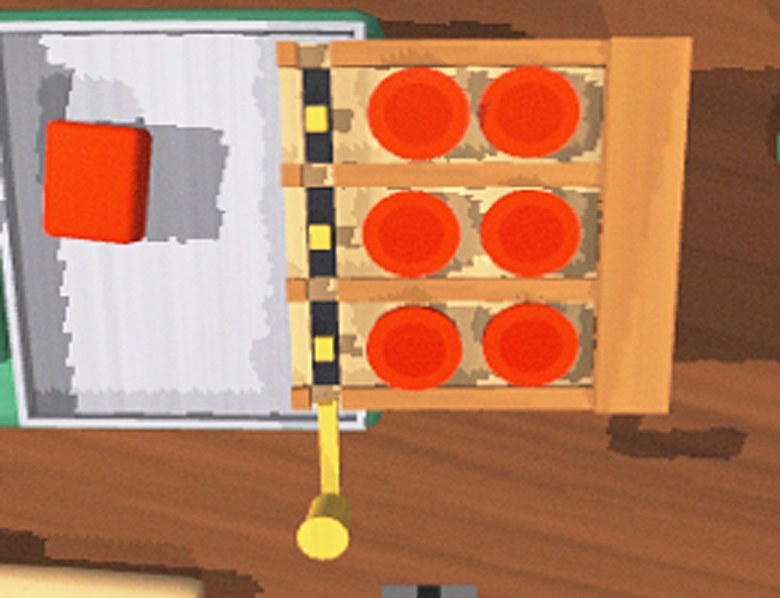

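View pics/w1b.png

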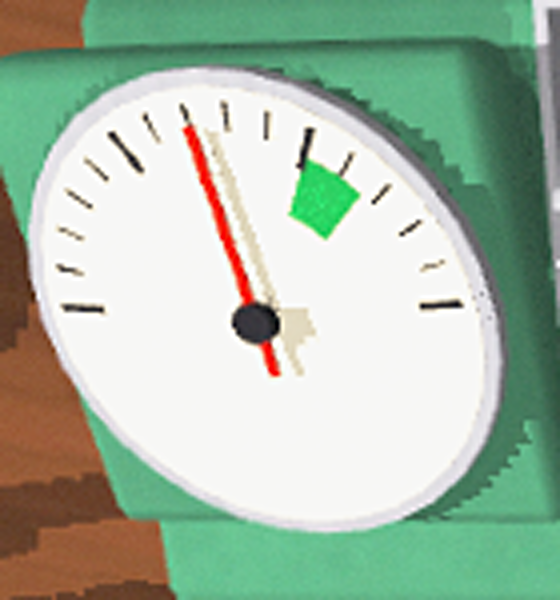

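Request:
{"api": "step_arm", "payload": {"moves": [{"fingers":0,"tx":-2.5,"ty":-3.35,"tz":1,"ax":0,"ay":0,"az":0},{"fingers":0,"tx":0,"ty":0,"tz":5,"ax":0,"ay":0,"az":0},{"fingers":0,"tx":0,"ty":0,"tz":5,"ax":0,"ay":0,"az":0},{"fingers":0,"tx":0,"ty":0,"tz":3,"ax":0,"ay":0,"az":0},{"fingers":0,"tx":0,"ty":0,"tz":1.3,"ax":0,"ay":0,"az":-0.3},{"fingers":0,"tx":-0.5,"ty":0,"tz":0,"ax":0,"ay":0,"az":0},{"fingers":0,"tx":-0.5,"ty":0,"tz":0,"ax":0,"ay":0,"az":0}]}}

```text
time_s: 3.48
eef_pos: [0.5293, 0.052, 0.1007]
orientation: [3.115, 0.406, 0.005]
contact_force: [0.2, 0.3, 0.9]
finger_gap: -0.003
```

```bash
cat >> h.py <<'E'
B0=np.array([0.63139794,0.01437206]); TH=np.radians(15.08)
def bd(p):
    c,s=np.cos(TH),np.sin(TH); return np.r_[np.array([[c,s],[-s,c]])@(np.array(p[:2])-B0)*1000, p[2]*1000] if True else 0
def st():
    s=manip.sense(); f=s["contact_force"]; c,sn=np.cos(TH),np.sin(TH)
    print(s["time_s"],"board mm",bd(s["eef_pos"]).round(2),"F board",np.round([c*f[0]+sn*f[1],-sn*f[0]+c*f[1],f[2]],2),"gap",round(s["finger_gap"],3),"yaw",np.degrees(np.arctan2(*R.from_rotvec(s["orientation"]).as_matrix()[1::-1,0])).round(2))
E
python3 - <<'E'
from h import *
st(); im=manip.capture("wrist"); cv2.imwrite("pics/w2.png",im[:,:,::-1]); st()
E
```

```text
3.475 board mm [-88.82  62.95 100.74] F board [0.23 0.21 0.86] gap -0.003 yaw 14.87
3.525 board mm [-89.46  63.11 100.69] F board [ 0.07 -0.39  0.86] gap -0.001 yaw 14.87
```

View pics/w2.png

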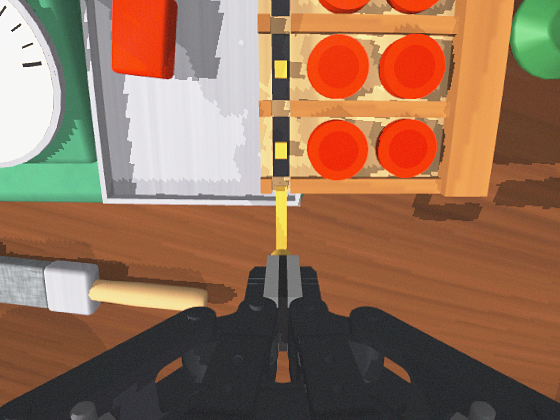

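Request:
{"api": "step_arm", "payload": {"moves": [{"fingers":0,"tx":-0.5,"ty":0,"tz":0,"ax":0,"ay":0,"az":0},{"fingers":0,"tx":-0.4,"ty":0,"tz":0,"ax":0,"ay":0,"az":0},{"fingers":0,"tx":-0.4,"ty":0,"tz":0,"ax":0,"ay":0,"az":0},{"fingers":0,"tx":-0.2,"ty":0,"tz":0,"ax":0,"ay":0,"az":0},{"fingers":0,"tx":0,"ty":0,"tz":0,"ax":0,"ay":0,"az":0}]}}

```text
time_s: 4.15
eef_pos: [0.5134, 0.0486, 0.0989]
orientation: [-3.115, -0.407, 0.0]
contact_force: [-0.6, 0.3, -0.0]
finger_gap: 0.003
```

```bash
python3 - <<'E'
from h import *
st(); im=manip.capture("wrist"); cv2.imwrite("pics/w3.png",im[:,:,::-1]); st()
E
```

```text
4.15 board mm [-105.01   63.74   98.86] F board [-0.49  0.48 -0.02] gap 0.003 yaw 14.88
4.2 board mm [-104.86   63.67   98.89] F board [-0.27 -0.7   0.15] gap 0.0 yaw 14.88
```

View pics/w3.png

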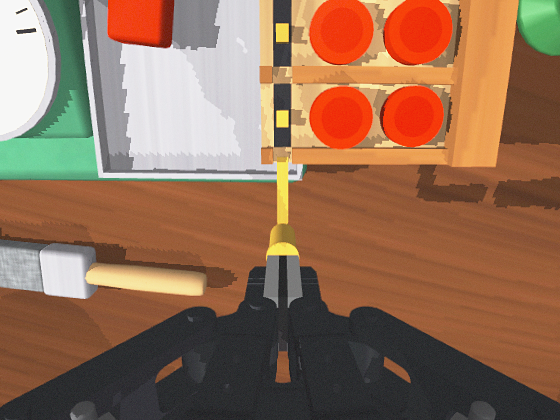

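```bash
python3 - <<'E'
from h import *
s=manip.sense(); c,sn=np.cos(TH),np.sin(TH)
def W(x,y,z): return np.r_[B0+np.array([[c,-sn],[sn,c]])@np.array([x,y])/1000,z/1000]
for n,p in [("knobtop-104",W(-104,64,116.5)),("knobbase",W(-104,64,86)),("knobtop-124",W(-124,64,116.5)),("tooth2",W(0,64,91)),("tooth3",W(-40,64,91)),("tcp",s["eef_pos"])]: print(n,proj("wrist",p))
M=R.from_rotvec(s["orientation"]).as_matrix()
for dx in (-11,11):
  for dz in (0,-20): print(dx,dz,proj("wrist",s["eef_pos"]+M@np.array([dx,0,dz])/1000))
im=manip.capture("scene"); cv2.imwrite("pics/sc1.png",cv2.resize(im[170:320,220:370,::-1],None,fx=4,fy=4,interpolation=cv2.INTER_CUBIC))
E
```

```text
knobtop-104 [[283.38017629 257.69150305]]
knobbase [[283.18955899 234.60072198]]
knobtop-124 [[283.44826664 294.13008183]]
tooth2 [[282.78777048  32.69100231]]
tooth3 [[282.97145058 118.66578871]]
tcp [[283.88690883 244.9998792 ]]
-11 0 [[283.8404778  263.81913706]]
-11 -20 [[284.03468662 282.00559488]]
11 0 [[283.93446304 225.48969031]]
11 -20 [[284.14831126 240.08842501]]
```

View pics/sc1.png

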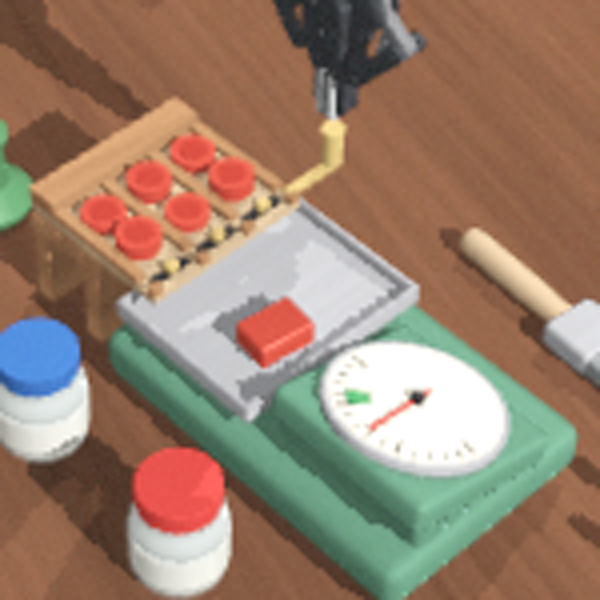

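```bash
python3 - <<'E'
from h import *
s=manip.sense(); c,sn=np.cos(TH),np.sin(TH)
def W(x,y,z): return np.r_[B0+np.array([[c,-sn],[sn,c]])@np.array([x,y])/1000,z/1000]
f=lambda u:(u-[220,170])*4
for n,p in [("knobtop",W(-104,64,116.5)),("knobbase",W(-104,64,86)),("tooth2",W(0,64,91)),("tcp",s["eef_pos"])]: print(n,f(proj("scene",p)[0]))
M=R.from_rotvec(s["orientation"]).as_matrix()
for dx in (-11,11):
  for dz in (0,-20): print(dx,dz,f(proj("scene",s["eef_pos"]+M@np.array([dx,0,dz])/1000)[0]))
im=cv2.imread("pics/w3.png"); a=cv2.resize(im[150:320,210:360],None,fx=3.5,fy=3.5,interpolation=cv2.INTER_CUBIC)
im=manip.capture("scene")[:,:,::-1]; b=cv2.resize(im[160:230,270:330],None,fx=8.5,fy=8.5,interpolation=cv2.INTER_CUBIC); cv2.imwrite("pics/z1.png",a);cv2.imwrite("pics/z2.png",b)
E
```

```text
knobtop [333.23571144 125.88590412]
knobbase [331.37465509 159.56482259]
tooth2 [217.89643353 230.68145184]
tcp [332.63739067 144.62738029]
-11 0 [344.25625088 136.90040511]
-11 -20 [345.59883494 114.6675242 ]
11 0 [320.92695396 152.41525266]
11 -20 [322.0534996  130.15623353]
```

View pics/z1.png

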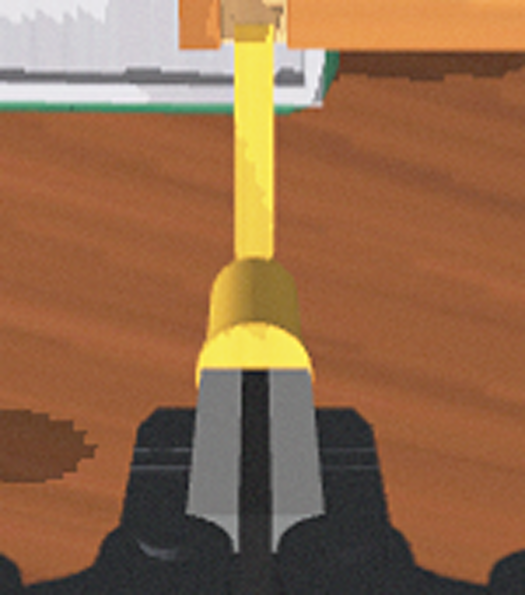

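View pics/z2.png

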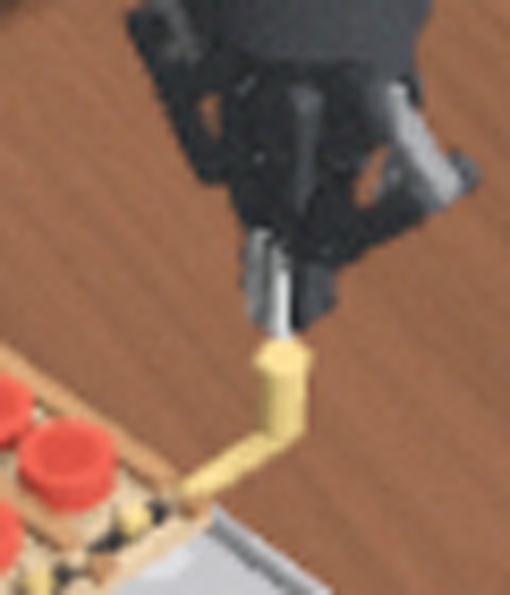

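Request:
{"api": "step_arm", "payload": {"moves": [{"fingers":0,"tx":0,"ty":0,"tz":0.2,"ax":0,"ay":0,"az":0},{"fingers":0,"tx":0,"ty":0,"tz":0.1,"ax":0,"ay":0,"az":0}]}}

```text
time_s: 4.55
eef_pos: [0.5135, 0.0486, 0.0956]
orientation: [-3.115, -0.407, 0.001]
contact_force: [0.6, -0.1, -0.1]
finger_gap: 0.004
```

```bash
python3 - <<'E'
from h import *
st(); im=manip.capture("wrist"); cv2.imwrite("pics/w4.png",cv2.resize(im[150:320,210:360,::-1],None,fx=3.5,fy=3.5)); st()
E
```

```text
4.55 board mm [-104.96   63.75   95.64] F board [ 0.52 -0.26 -0.07] gap 0.004 yaw 14.88
4.6 board mm [-105.09   63.78   95.52] F board [-0.79 -0.13  0.32] gap 0.005 yaw 14.88
```

View pics/w4.png

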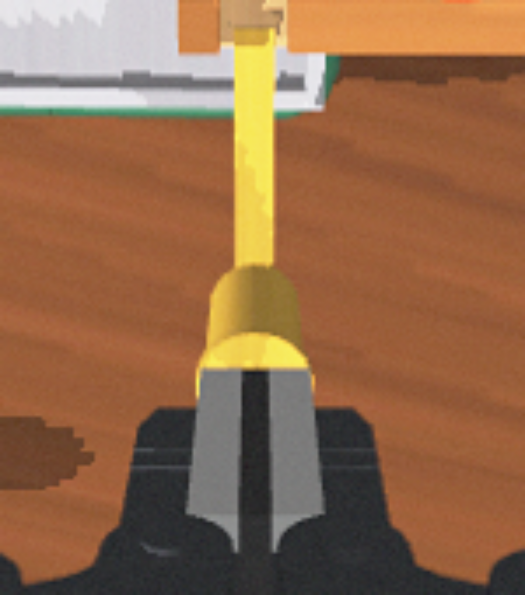

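Request:
{"api": "step_arm", "payload": {"moves": [{"fingers":0,"tx":0,"ty":0,"tz":0.2,"ax":0,"ay":0,"az":0},{"fingers":0,"tx":0,"ty":0,"tz":0.2,"ax":0,"ay":0,"az":0}]}}

```text
time_s: 4.85
eef_pos: [0.5135, 0.0486, 0.0917]
orientation: [-3.115, -0.407, 0.0]
contact_force: [-0.7, -0.5, 0.4]
finger_gap: -0.002
```

Request:
{"api": "step_arm", "payload": {"moves": [{"fingers":0,"tx":0,"ty":0,"tz":0.2,"ax":0,"ay":0,"az":0}]}}

```text
time_s: 4.97
eef_pos: [0.5135, 0.0486, 0.0897]
orientation: [-3.115, -0.407, 0.0]
contact_force: [0.2, 0.7, -0.2]
finger_gap: -0.002
```

Request:
{"api": "step_arm", "payload": {"moves": [{"fingers":0,"tx":0,"ty":0,"tz":0.2,"ax":0,"ay":0,"az":0}]}}

```text
time_s: 5.1
eef_pos: [0.5135, 0.0486, 0.0877]
orientation: [-3.115, -0.407, 0.0]
contact_force: [0.4, 0.4, -0.3]
finger_gap: 0.002
```

Request:
{"api": "step_arm", "payload": {"moves": [{"fingers":0,"tx":0,"ty":0,"tz":0.2,"ax":0,"ay":0,"az":0}]}}

```text
time_s: 5.22
eef_pos: [0.5136, 0.0486, 0.0858]
orientation: [-3.115, -0.407, 0.0]
contact_force: [0.5, -0.5, 0.2]
finger_gap: 0.001
```

Request:
{"api": "step_arm", "payload": {"moves": [{"fingers":0,"tx":0,"ty":0,"tz":0.1,"ax":0,"ay":0,"az":0}]}}

```text
time_s: 5.35
eef_pos: [0.5135, 0.0486, 0.0847]
orientation: [-3.115, -0.407, 0.0]
contact_force: [-0.1, -0.5, 0.3]
finger_gap: -0.001
```

Request:
{"api": "step_arm", "payload": {"moves": [{"fingers":0,"tx":0,"ty":0,"tz":0.1,"ax":0,"ay":0,"az":0}]}}

```text
time_s: 5.48
eef_pos: [0.5136, 0.0486, 0.0838]
orientation: [-3.115, -0.407, -0.0]
contact_force: [-0.0, 0.4, -0.6]
finger_gap: 0.003
```

```bash
python3 - <<'E'
from h import *
st(); im=manip.capture("wrist"); a=cv2.resize(im[150:320,210:360,::-1],None,fx=3.5,fy=3.5)
im=manip.capture("scene")[:,:,::-1]; b=cv2.resize(im[160:230,270:330],None,fx=8.5,fy=8.5,interpolation=cv2.INTER_CUBIC); cv2.imwrite("pics/w5.png",np.hstack([cv2.resize(a,(380,430)),cv2.resize(b,(400,430))]))
E
```

```text
5.475 board mm [-104.86   63.67   83.84] F board [ 0.09  0.35 -0.57] gap 0.003 yaw 14.88
```

View pics/w5.png

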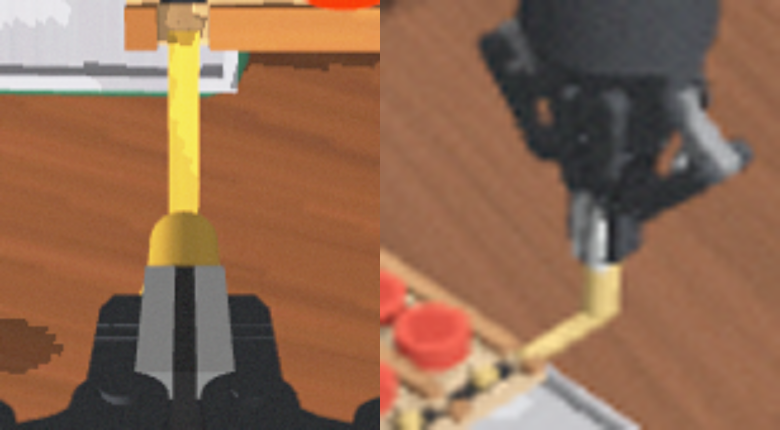

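Request:
{"api": "step_arm", "payload": {"moves": [{"fingers":0,"tx":0,"ty":0,"tz":-2.5,"ax":0,"ay":0,"az":0},{"fingers":0,"tx":2.7,"ty":0,"tz":0,"ax":0,"ay":0,"az":0},{"fingers":0,"tx":0,"ty":0,"tz":2,"ax":0,"ay":0,"az":0},{"fingers":0,"tx":0,"ty":0,"tz":0.5,"ax":0,"ay":0,"az":0},{"fingers":0,"tx":0,"ty":0,"tz":0,"ax":0,"ay":0,"az":0}]}}

```text
time_s: 6.2
eef_pos: [0.5388, 0.0555, 0.0833]
orientation: [-3.115, -0.407, 0.003]
contact_force: [-0.1, 0.5, -0.4]
finger_gap: 0.002
```

```bash
python3 - <<'E'
from h import *
st(); im=manip.capture("wrist"); a=cv2.resize(im[150:320,210:360,::-1],None,fx=3.5,fy=3.5)
im=manip.capture("scene")[:,:,::-1]; b=cv2.resize(im[160:230,270:330],None,fx=8.5,fy=8.5,interpolation=cv2.INTER_CUBIC); cv2.imwrite("pics/w6.png",np.hstack([cv2.resize(a,(380,430)),cv2.resize(b,(400,430))]))
E
```

```text
6.2 board mm [-78.72  63.83  83.26] F board [ 0.06  0.53 -0.38] gap 0.002 yaw 14.88
```

View pics/w6.png

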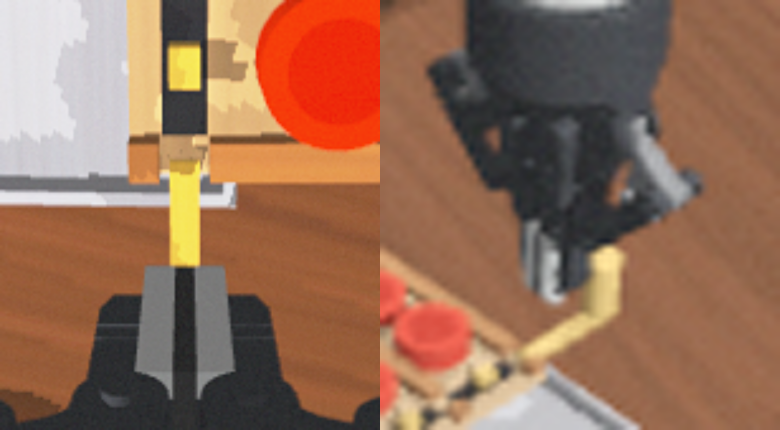

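```bash
python3 - <<'E'
from h import *
s=manip.sense()
a,b=ray("wrist",(283.5,255.5)); 
M=R.from_rotvec(s["orientation"]).as_matrix()
print("tcp scene",proj("scene",s["eef_pos"]))
for uv in [(295.5,208.5),(297,208),(294,208)]:
    c,d=ray("scene",uv)
    k=np.linalg.lstsq(np.c_[b,-d],c-a,rcond=None)[0]; p=a+b*k[0]; q=c+d*k[1]
    print(uv,"tool coords wrist-ray",(M.T@(p-s["eef_pos"])*1000).round(1),"scene-ray",(M.T@(q-s["eef_pos"])*1000).round(1), bd(q))
im=cv2.imread("pics/w6.png")
E
```

```text
tcp scene [[295.75966669 214.96521482]]
(295.5, 208.5) tool coords wrist-ray [  5.7  -0.3 -25.5] scene-ray [  3.4  -1.3 -26.6] [-74.43312521  64.81326224 110.83206279]
(297, 208) tool coords wrist-ray [  5.1  -0.3 -24.2] scene-ray [ -0.6  -2.8 -26.8] [-78.45462071  66.30859685 111.0512022 ]
(294, 208) tool coords wrist-ray [  8.1  -0.3 -30.8] scene-ray [  8.1  -0.3 -30.8] [-69.72137787  63.83983254 115.00019792]
```

Request:
{"api": "step_arm", "payload": {"moves": [{"fingers":0,"tx":0,"ty":0,"tz":0.7,"ax":0,"ay":0,"az":0},{"fingers":0,"tx":0,"ty":0,"tz":0.7,"ax":0,"ay":0,"az":0},{"fingers":0,"tx":-0.4,"ty":0,"tz":0,"ax":0,"ay":0,"az":0},{"fingers":0,"tx":-0.4,"ty":0,"tz":0,"ax":0,"ay":0,"az":0},{"fingers":0,"tx":-0.4,"ty":0,"tz":0,"ax":0,"ay":0,"az":0}]}}

```text
time_s: 6.92
eef_pos: [0.5286, 0.0525, 0.0703]
orientation: [-3.115, -0.407, -0.003]
contact_force: [1.7, 0.3, -0.8]
finger_gap: 0.001
```

```bash
cat >> h.py <<'E'
def two(name):
    im=manip.capture("wrist"); a=im[0:300,140:420,::-1]
    im=manip.capture("scene")[:,:,::-1]; b=cv2.resize(im[160:250,250:340],None,fx=6,fy=6,interpolation=cv2.INTER_CUBIC); cv2.imwrite("pics/"+name,np.hstack([cv2.resize(a,(400,430)),cv2.resize(b,(400,430))]))
E
python3 - <<'E'
from h import *
st(); two("w7.png"); st()
E
```

```text
6.925 board mm [-89.37  63.54  70.25] F board [ 1.72 -0.2  -0.81] gap 0.001 yaw 14.87
7.025 board mm [-89.96  63.57  70.18] F board [ 1.06 -0.02 -0.42] gap -0.0 yaw 14.88
```

View pics/w7.png

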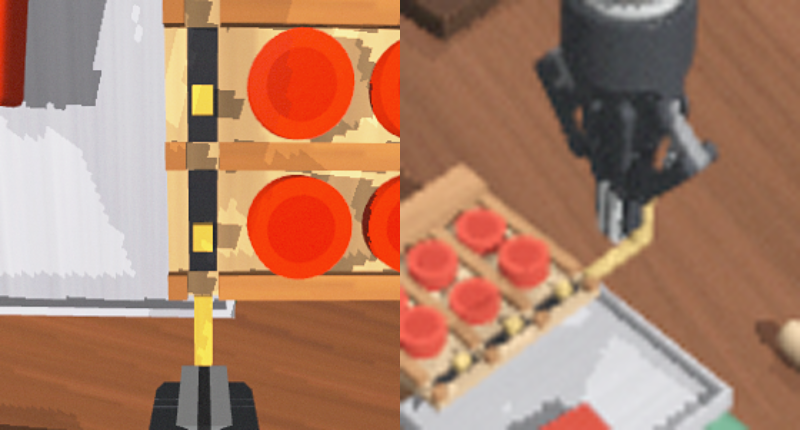

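Request:
{"api": "step_arm", "payload": {"moves": [{"fingers":0,"tx":-0.5,"ty":0,"tz":0,"ax":0,"ay":0,"az":0},{"fingers":0,"tx":-0.5,"ty":0,"tz":0,"ax":0,"ay":0,"az":0},{"fingers":0,"tx":-0.5,"ty":0,"tz":0,"ax":0,"ay":0,"az":0},{"fingers":0,"tx":-0.3,"ty":0,"tz":0,"ax":0,"ay":0,"az":0},{"fingers":0,"tx":0,"ty":0,"tz":0,"ax":0,"ay":0,"az":0}]}}

```text
time_s: 7.65
eef_pos: [0.5133, 0.0482, 0.0708]
orientation: [-3.115, -0.406, -0.011]
contact_force: [6.7, 3.3, -2.9]
finger_gap: 0.0
```

```bash
python3 - <<'E'
from h import *
st(); two("w8.png"); st()
E
```

```text
7.65 board mm [-105.19   63.42   70.79] F board [ 7.32  1.41 -2.91] gap 0.0 yaw 14.84
7.75 board mm [-105.24   63.44   70.73] F board [ 6.57  0.08 -2.99] gap -0.002 yaw 14.84
```

View pics/w8.png

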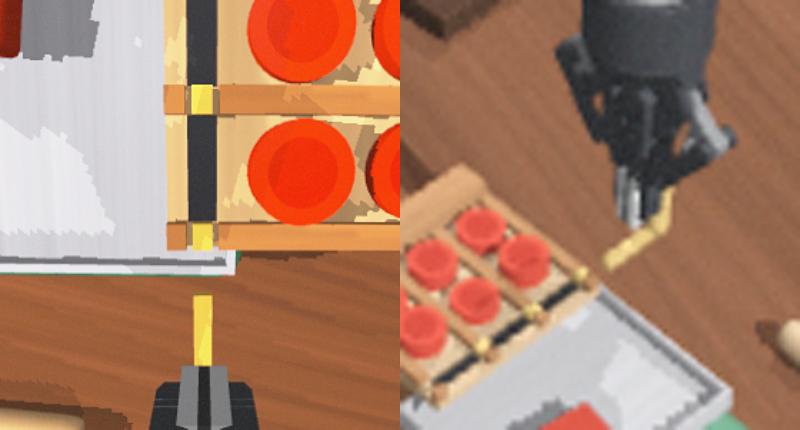

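Request:
{"api": "step_arm", "payload": {"moves": [{"fingers":0,"tx":0.6,"ty":0,"tz":0,"ax":0,"ay":0,"az":0},{"fingers":0,"tx":0,"ty":0,"tz":-3.5,"ax":0,"ay":0,"az":0},{"fingers":0,"tx":3.2,"ty":1.6,"tz":0,"ax":0,"ay":0,"az":0},{"fingers":0,"tx":3,"ty":1.5,"tz":0,"ax":0,"ay":0,"az":0},{"fingers":0,"tx":0,"ty":0,"tz":1.5,"ax":0,"ay":0,"az":0},{"fingers":0,"tx":0,"ty":0,"tz":1,"ax":0,"ay":0,"az":0},{"fingers":0,"tx":0,"ty":0,"tz":0,"ax":0,"ay":0,"az":0}]}}

```text
time_s: 8.62
eef_pos: [0.581, 0.0357, 0.0773]
orientation: [-3.114, -0.407, 0.01]
contact_force: [-0.0, 0.3, -0.2]
finger_gap: -0.001
```

```bash
python3 - <<'E'
from h import *
st(); two("w9.png"); st()
E
```

```text
8.625 board mm [-43.07  33.67  77.31] F board [ 0.08  0.3  -0.22] gap -0.001 yaw 14.89
8.725 board mm [-41.22  33.06  79.22] F board [ 1.01 -0.42  0.12] gap 0.001 yaw 14.9
```

View pics/w9.png

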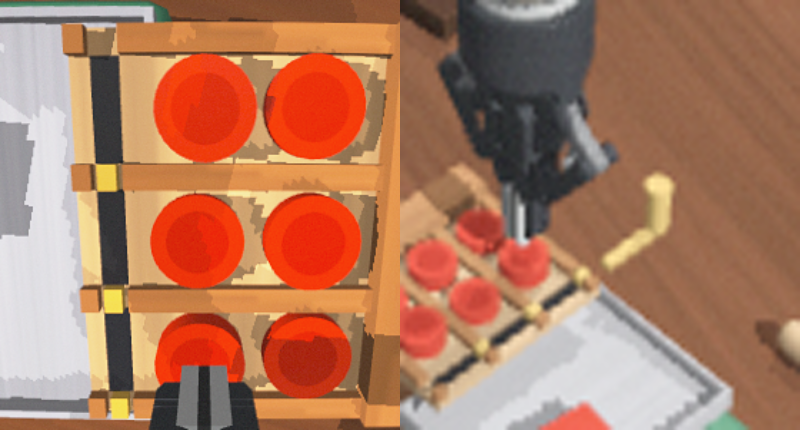

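Request:
{"api": "step_arm", "payload": {"moves": [{"fingers":0,"tx":0.1,"ty":0,"tz":0.7,"ax":0,"ay":0,"az":0},{"fingers":0,"tx":0,"ty":0,"tz":0.2,"ax":0,"ay":0,"az":0},{"fingers":0,"tx":0,"ty":0,"tz":0.1,"ax":0,"ay":0,"az":0}]}}

```text
time_s: 9.1
eef_pos: [0.5852, 0.0356, 0.0698]
orientation: [-3.115, -0.407, 0.0]
contact_force: [0.5, -0.8, 0.4]
finger_gap: -0.002
```

Request:
{"api": "step_arm", "payload": {"moves": [{"fingers":0,"tx":0,"ty":0,"tz":0.1,"ax":0,"ay":0,"az":0},{"fingers":0,"tx":0,"ty":0,"tz":0.05,"ax":0,"ay":0,"az":0}]}}

```text
time_s: 9.35
eef_pos: [0.5854, 0.0356, 0.0684]
orientation: [3.115, 0.407, 0.0]
contact_force: [0.9, -0.1, 1.2]
finger_gap: -0.003
```

Request:
{"api": "step_arm", "payload": {"moves": [{"fingers":0,"tx":0,"ty":0,"tz":0.1,"ax":0,"ay":0,"az":0},{"fingers":0,"tx":0,"ty":0,"tz":0.05,"ax":0,"ay":0,"az":0}]}}

```text
time_s: 9.6
eef_pos: [0.5853, 0.0355, 0.0669]
orientation: [3.115, 0.407, -0.0]
contact_force: [-1.3, -0.4, 1.2]
finger_gap: -0.003
```

Request:
{"api": "step_arm", "payload": {"moves": [{"fingers":0,"tx":0,"ty":0,"tz":0.1,"ax":0,"ay":0,"az":0}]}}

```text
time_s: 9.72
eef_pos: [0.5854, 0.0356, 0.0659]
orientation: [3.115, 0.407, 0.0]
contact_force: [-0.1, -0.5, 0.2]
finger_gap: -0.001
```

Request:
{"api": "step_arm", "payload": {"moves": [{"fingers":0,"tx":0,"ty":0,"tz":0.1,"ax":0,"ay":0,"az":0}]}}

```text
time_s: 9.85
eef_pos: [0.5854, 0.0356, 0.065]
orientation: [3.115, 0.407, 0.0]
contact_force: [-0.5, 0.4, 2.4]
finger_gap: -0.001
```

Request:
{"api": "step_arm", "payload": {"moves": [{"fingers":0,"tx":0,"ty":0,"tz":0.03,"ax":0,"ay":0,"az":0}]}}

```text
time_s: 9.98
eef_pos: [0.5855, 0.0356, 0.065]
orientation: [3.115, 0.407, 0.001]
contact_force: [-0.2, 0.7, 0.9]
finger_gap: -0.004
```

```bash
python3 - <<'E'
from h import *
st(); two("w10.png"); st()
E
```

```text
9.975 board mm [-38.78  32.39  64.98] F board [-0.04  0.77  0.89] gap -0.004 yaw 14.88
10.075 board mm [-38.75  32.38  64.99] F board [-0.64 -0.43  2.81] gap -0.0 yaw 14.88
```

View pics/w10.png

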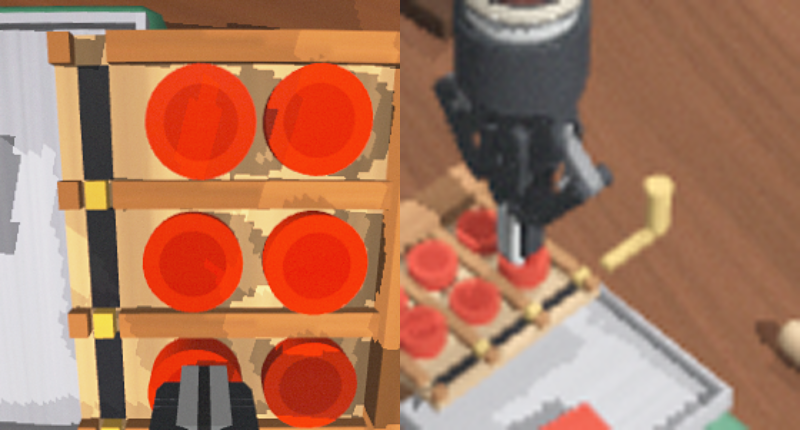

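Request:
{"api": "step_arm", "payload": {"moves": [{"fingers":0,"tx":0,"ty":0,"tz":0.06,"ax":0,"ay":0,"az":0},{"fingers":0,"tx":0,"ty":-0.3,"tz":0,"ax":0,"ay":0,"az":0},{"fingers":0,"tx":0,"ty":-0.5,"tz":0,"ax":0,"ay":0,"az":0},{"fingers":0,"tx":0,"ty":-0.5,"tz":0,"ax":0,"ay":0,"az":0}]}}

```text
time_s: 10.58
eef_pos: [0.5827, 0.0483, 0.0646]
orientation: [3.115, 0.407, 0.003]
contact_force: [0.3, -2.2, 5.9]
finger_gap: -0.001
```

```bash
python3 - <<'E'
from h import *
st(); two("w11.png"); st()
E
```

```text
10.575 board mm [-38.21  45.42  64.64] F board [-0.29 -2.18  5.89] gap -0.001 yaw 14.89
10.675 board mm [-38.24  46.1   64.6 ] F board [-0.24  0.37  5.06] gap -0.004 yaw 14.91
```

View pics/w11.png

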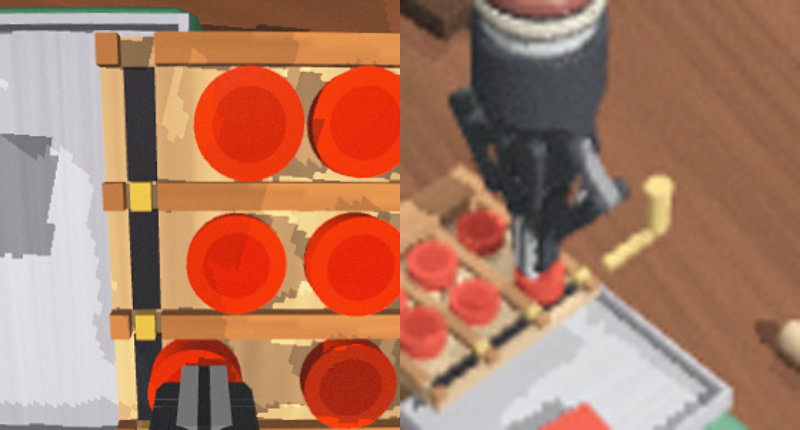

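Request:
{"api": "step_arm", "payload": {"moves": [{"fingers":0,"tx":0,"ty":-0.6,"tz":-0.06,"ax":0,"ay":0,"az":0},{"fingers":0,"tx":0,"ty":-0.7,"tz":0,"ax":0,"ay":0,"az":0},{"fingers":0,"tx":0,"ty":-0.7,"tz":0,"ax":0,"ay":0,"az":0},{"fingers":0,"tx":0,"ty":-0.5,"tz":0,"ax":0,"ay":0,"az":0}]}}

```text
time_s: 11.18
eef_pos: [0.5755, 0.0728, 0.0647]
orientation: [3.115, 0.407, 0.0]
contact_force: [0.5, -1.1, 4.9]
finger_gap: -0.0
```

```bash
python3 - <<'E'
from h import *
st(); two("w12.png"); st()
E
```

```text
11.175 board mm [-38.77  71.01  64.69] F board [ 0.21 -1.22  4.87] gap -0.0 yaw 14.9
11.275 board mm [-38.79  71.53  64.66] F board [0.63 1.31 4.57] gap -0.003 yaw 14.91
```

View pics/w12.png

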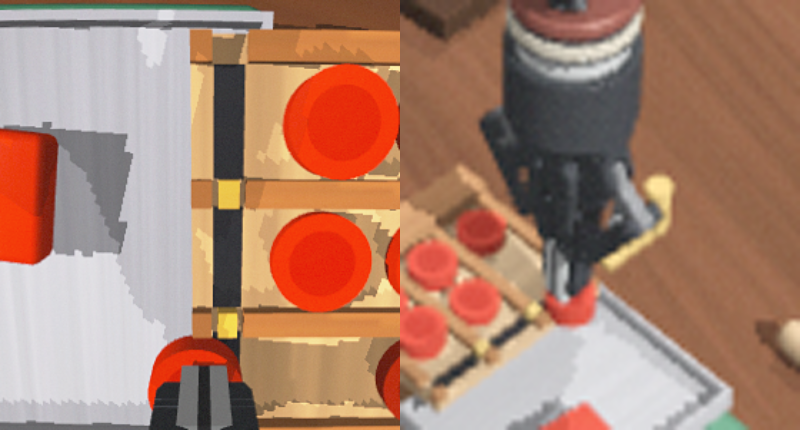

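Request:
{"api": "step_arm", "payload": {"moves": [{"fingers":0,"tx":0,"ty":-0.6,"tz":-0.02,"ax":0,"ay":0,"az":0},{"fingers":0,"tx":0,"ty":-0.7,"tz":0,"ax":0,"ay":0,"az":0},{"fingers":0,"tx":0,"ty":-0.6,"tz":-0.1,"ax":0,"ay":0,"az":0},{"fingers":0,"tx":0,"ty":-0.3,"tz":-0.5,"ax":0,"ay":0,"az":0}]}}

```text
time_s: 11.78
eef_pos: [0.568, 0.0941, 0.0693]
orientation: [-3.115, -0.407, 0.006]
contact_force: [0.3, 0.5, -0.2]
finger_gap: 0.001
```

```bash
python3 - <<'E'
from h import *
st(); two("w13.png"); st()
E
```

```text
11.775 board mm [-40.51  93.47  69.31] F board [ 0.45  0.4  -0.2 ] gap 0.001 yaw 14.91
11.875 board mm [-38.95  92.93  70.77] F board [ 0.16 -0.46 -0.15] gap 0.001 yaw 14.91
```

View pics/w13.png

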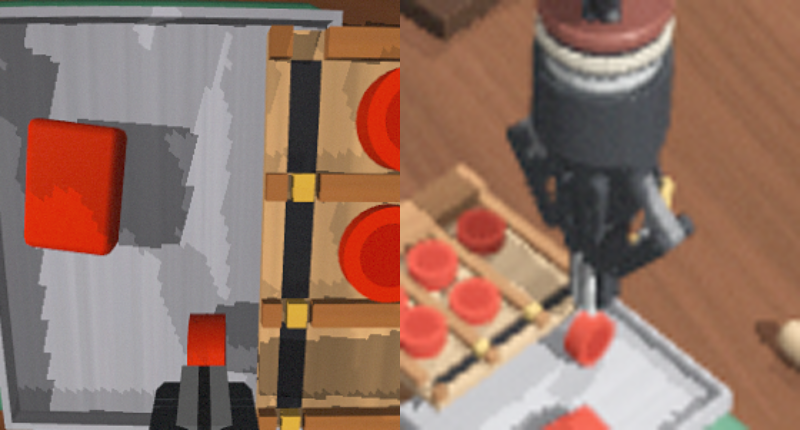

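Request:
{"api": "step_arm", "payload": {"moves": [{"fingers":0,"tx":0,"ty":0,"tz":-3,"ax":0,"ay":0,"az":0},{"fingers":0,"tx":2,"ty":3,"tz":0,"ax":0,"ay":0,"az":0},{"fingers":0,"tx":2,"ty":3,"tz":0,"ax":0,"ay":0,"az":0},{"fingers":0,"tx":0,"ty":0,"tz":1,"ax":0,"ay":0,"az":0}]}}

```text
time_s: 12.38
eef_pos: [0.6268, 0.0439, 0.092]
orientation: [3.115, 0.403, 0.006]
contact_force: [-0.6, 0.5, 0.8]
finger_gap: -0.002
```

```bash
python3 - <<'E'
from h import *
st()
im=manip.capture("scene")[:,:,::-1]; cv2.imwrite("pics/s14.png",cv2.resize(im[180:320,230:370],None,fx=4,fy=4,interpolation=cv2.INTER_CUBIC))
im=manip.capture("wrist")[:,:,::-1]; cv2.imwrite("pics/w14.png",im); st()
E
```

```text
12.375 board mm [ 3.26 29.74 92.02] F board [-0.44  0.62  0.79] gap -0.002 yaw 14.74
12.475 board mm [-0.87 32.73 88.66] F board [-0.23  0.04 -0.72] gap -0.0 yaw 14.83
```

View pics/s14.png

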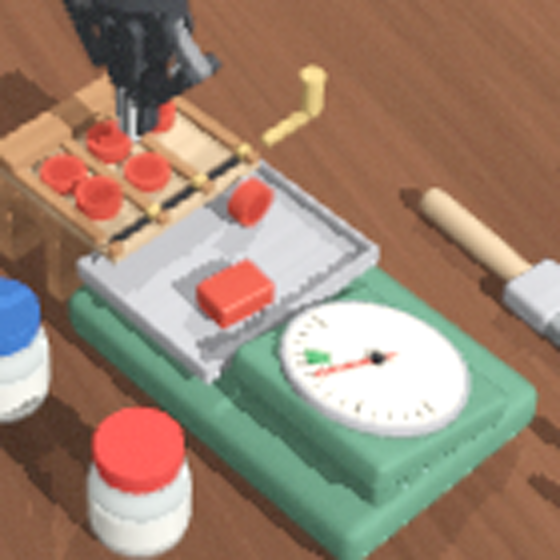

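View pics/w14.png

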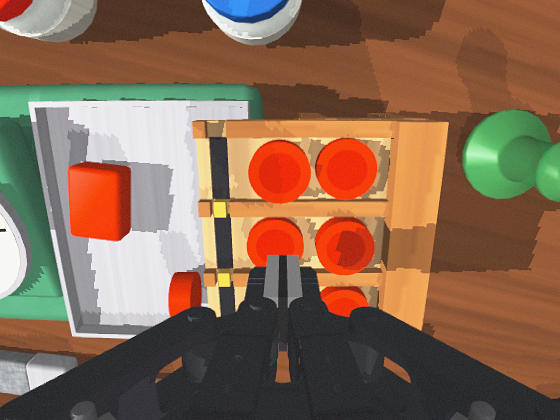

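Request:
{"api": "step_arm", "payload": {"moves": [{"fingers":0,"tx":0.1,"ty":0,"tz":1.2,"ax":0,"ay":0,"az":0},{"fingers":0,"tx":0,"ty":0,"tz":0.8,"ax":0,"ay":0,"az":0},{"fingers":0,"tx":0,"ty":0,"tz":0,"ax":0,"ay":0,"az":0}]}}

```text
time_s: 12.85
eef_pos: [0.6233, 0.0466, 0.0692]
orientation: [-3.115, -0.408, 0.005]
contact_force: [0.6, -0.6, -0.5]
finger_gap: -0.001
```

```bash
python3 - <<'E'
from h import *
st(); two("w15.png"); st()
E
```

```text
12.85 board mm [ 0.61 33.24 69.23] F board [ 0.45 -0.77 -0.51] gap -0.001 yaw 14.92
12.95 board mm [ 1.85 32.7  70.63] F board [0.8  1.02 0.27] gap -0.002 yaw 14.91
```

View pics/w15.png

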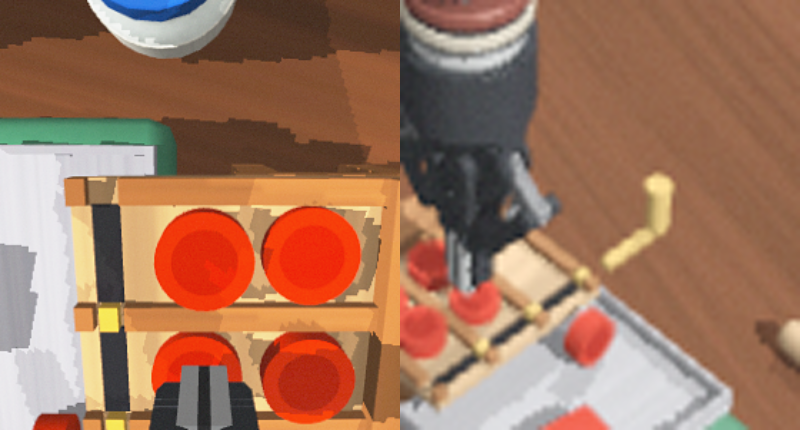

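Request:
{"api": "step_arm", "payload": {"moves": [{"fingers":0,"tx":0,"ty":0,"tz":0.2,"ax":0,"ay":0,"az":0},{"fingers":0,"tx":0,"ty":0,"tz":0.1,"ax":0,"ay":0,"az":0},{"fingers":0,"tx":0,"ty":0,"tz":0.1,"ax":0,"ay":0,"az":0}]}}

```text
time_s: 13.32
eef_pos: [0.625, 0.0461, 0.0669]
orientation: [3.115, 0.407, 0.0]
contact_force: [0.8, 0.7, -0.4]
finger_gap: 0.0
```

Request:
{"api": "step_arm", "payload": {"moves": [{"fingers":0,"tx":0,"ty":0,"tz":0.1,"ax":0,"ay":0,"az":0},{"fingers":0,"tx":0,"ty":0,"tz":0.05,"ax":0,"ay":0,"az":0}]}}

```text
time_s: 13.58
eef_pos: [0.6249, 0.0461, 0.0652]
orientation: [-3.115, -0.407, 0.0]
contact_force: [-0.5, -0.5, 1.0]
finger_gap: 0.0
```

Request:
{"api": "step_arm", "payload": {"moves": [{"fingers":0,"tx":0,"ty":0,"tz":0.1,"ax":0,"ay":0,"az":0}]}}

```text
time_s: 13.7
eef_pos: [0.625, 0.0461, 0.0643]
orientation: [3.115, 0.407, 0.0]
contact_force: [0.0, 0.5, -0.4]
finger_gap: -0.001
```

Request:
{"api": "step_arm", "payload": {"moves": [{"fingers":0,"tx":0,"ty":0,"tz":0.1,"ax":0,"ay":0,"az":0}]}}

```text
time_s: 13.82
eef_pos: [0.625, 0.0461, 0.0632]
orientation: [3.115, 0.407, 0.0]
contact_force: [-0.9, -0.2, -0.4]
finger_gap: -0.001
```

Request:
{"api": "step_arm", "payload": {"moves": [{"fingers":0,"tx":0,"ty":0,"tz":0.1,"ax":0,"ay":0,"az":0}]}}

```text
time_s: 13.95
eef_pos: [0.6249, 0.0461, 0.0622]
orientation: [-3.115, -0.407, 0.0]
contact_force: [0.3, -0.3, 0.5]
finger_gap: 0.001
```

Request:
{"api": "step_arm", "payload": {"moves": [{"fingers":0,"tx":0,"ty":0,"tz":0.1,"ax":0,"ay":0,"az":0}]}}

```text
time_s: 14.08
eef_pos: [0.6249, 0.0461, 0.0613]
orientation: [3.115, 0.407, 0.0]
contact_force: [-0.7, -0.4, 1.0]
finger_gap: 0.0
```

Request:
{"api": "step_arm", "payload": {"moves": [{"fingers":0,"tx":0,"ty":0,"tz":0.1,"ax":0,"ay":0,"az":0}]}}

```text
time_s: 14.2
eef_pos: [0.6249, 0.0461, 0.0602]
orientation: [3.115, 0.407, -0.0]
contact_force: [-0.2, -0.3, 0.2]
finger_gap: -0.002
```

```bash
python3 - <<'E'
from h import *
st(); two("w16.png"); st()
E
```

```text
14.2 board mm [ 1.99 32.29 60.22] F board [-0.31 -0.21  0.2 ] gap -0.002 yaw 14.88
14.3 board mm [ 1.86 32.35 60.11] F board [-0.79 -0.37 -0.19] gap -0.004 yaw 14.88
```

View pics/w16.png

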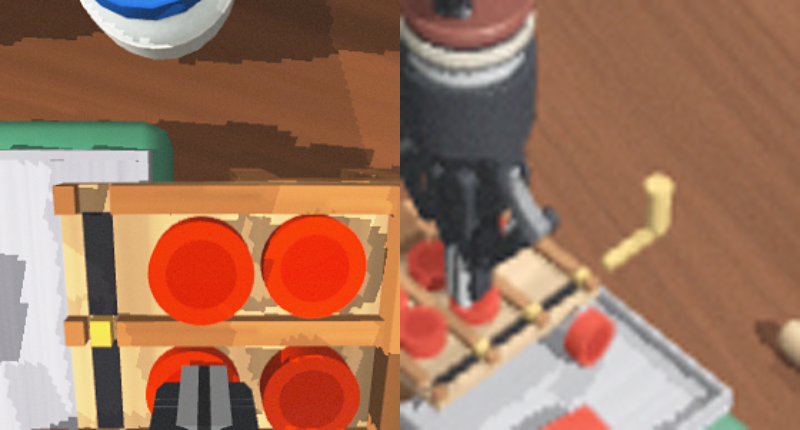

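Request:
{"api": "step_arm", "payload": {"moves": [{"fingers":0,"tx":0,"ty":0,"tz":0.1,"ax":0,"ay":0,"az":0}]}}

```text
time_s: 14.42
eef_pos: [0.6251, 0.0461, 0.0595]
orientation: [3.115, 0.407, 0.0]
contact_force: [-0.8, 0.0, 2.4]
finger_gap: 0.0
```

Request:
{"api": "step_arm", "payload": {"moves": [{"fingers":0,"tx":0,"ty":0,"tz":0.1,"ax":0,"ay":0,"az":0}]}}

```text
time_s: 14.55
eef_pos: [0.6254, 0.0461, 0.0592]
orientation: [3.115, 0.407, 0.001]
contact_force: [-0.8, -0.1, 6.1]
finger_gap: 0.001
```

Request:
{"api": "step_arm", "payload": {"moves": [{"fingers":0,"tx":0,"ty":-0.3,"tz":-0.06,"ax":0,"ay":0,"az":0},{"fingers":0,"tx":0,"ty":-0.5,"tz":0,"ax":0,"ay":0,"az":0},{"fingers":0,"tx":0,"ty":-0.6,"tz":0,"ax":0,"ay":0,"az":0},{"fingers":0,"tx":0,"ty":-0.6,"tz":0,"ax":0,"ay":0,"az":0}]}}

```text
time_s: 15.05
eef_pos: [0.6201, 0.0658, 0.0593]
orientation: [3.115, 0.407, 0.001]
contact_force: [-0.0, -1.1, 4.4]
finger_gap: 0.003
```

```bash
python3 - <<'E'
from h import *
st(); two("w17.png"); st()
E
```

```text
15.05 board mm [ 2.48 52.63 59.31] F board [-0.31 -1.1   4.38] gap 0.003 yaw 14.89
15.15 board mm [ 2.46 53.46 59.28] F board [-0.13  1.37  4.2 ] gap -0.001 yaw 14.91
```

View pics/w17.png

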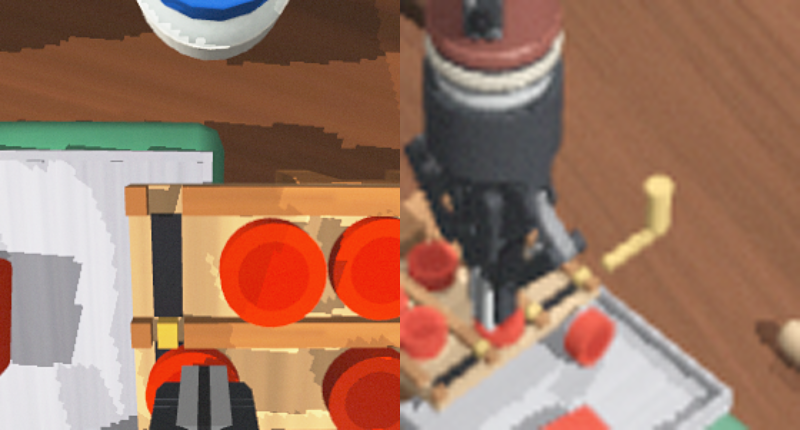

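```bash
python3 - <<'E'
from h import *
print(bd(at_z("scene",(292.5,230.7),.075)))
# in w17 right: x 590,y 335 -> scene
print(bd(at_z("scene",(250+(590-400)/400*90,160+335/430*90),.075)))
E
```

```text
[-37.26612318  92.51204274  75.        ]
[-39.22203894  91.46168193  75.        ]
```

Request:
{"api": "step_arm", "payload": {"moves": [{"fingers":0,"tx":0,"ty":-0.6,"tz":0,"ax":0,"ay":0,"az":0},{"fingers":0,"tx":0,"ty":-0.6,"tz":-0.02,"ax":0,"ay":0,"az":0},{"fingers":0,"tx":0,"ty":-0.6,"tz":0,"ax":0,"ay":0,"az":0},{"fingers":0,"tx":0,"ty":-0.7,"tz":0,"ax":0,"ay":0,"az":0},{"fingers":0,"tx":0,"ty":-0.6,"tz":-0.1,"ax":0,"ay":0,"az":0},{"fingers":0,"tx":0,"ty":-0.3,"tz":-0.4,"ax":0,"ay":0,"az":0},{"fingers":0,"tx":0,"ty":0,"tz":-0.5,"ax":0,"ay":0,"az":0}]}}

```text
time_s: 16.02
eef_pos: [0.6098, 0.0987, 0.0682]
orientation: [-3.115, -0.407, 0.004]
contact_force: [-0.0, 0.3, 0.5]
finger_gap: -0.002
```

```bash
python3 - <<'E'
from h import *
st(); two("w18.png"); st()
E
```

```text
16.025 board mm [ 1.07 87.   68.19] F board [0.06 0.31 0.5 ] gap -0.002 yaw 14.9
16.125 board mm [ 2.4  86.29 69.47] F board [-1.09 -0.   -0.46] gap -0.002 yaw 14.88
```

View pics/w18.png

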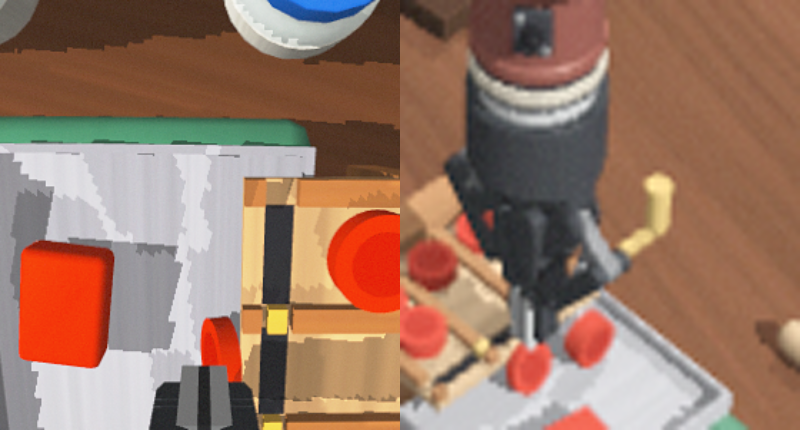

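Request:
{"api": "step_arm", "payload": {"moves": [{"fingers":0,"tx":0,"ty":0,"tz":-3,"ax":0,"ay":0,"az":0},{"fingers":0,"tx":1,"ty":2.7,"tz":-1,"ax":0,"ay":0,"az":0},{"fingers":0,"tx":1,"ty":2.6,"tz":0,"ax":0,"ay":0,"az":0},{"fingers":0,"tx":0,"ty":0,"tz":0,"ax":0,"ay":0,"az":0}]}}

```text
time_s: 16.62
eef_pos: [0.6449, 0.0499, 0.1086]
orientation: [3.115, 0.402, -0.0]
contact_force: [-0.3, -0.3, -0.3]
finger_gap: 0.0
```

```bash
python3 - <<'E'
from h import *
st()
im=manip.capture("scene")[:,:,::-1]; cv2.imwrite("pics/s19.png",cv2.resize(im[190:310,230:370],None,fx=5.5,fy=5,interpolation=cv2.INTER_CUBIC))
im=manip.capture("wrist")[:,:,::-1]; cv2.imwrite("pics/w19.png",im)
im=manip.capture("top")[:,:,::-1]; cv2.imwrite("pics/t19.png",cv2.resize(im[180:260,180:310],None,fx=6,fy=6,interpolation=cv2.INTER_CUBIC))
st()
E
```

```text
16.625 board mm [ 22.33  30.82 108.56] F board [-0.35 -0.24 -0.33] gap 0.0 yaw 14.71
16.775 board mm [ 20.97  33.51 107.7 ] F board [0.8  0.15 0.58] gap 0.001 yaw 14.84
```

View pics/s19.png

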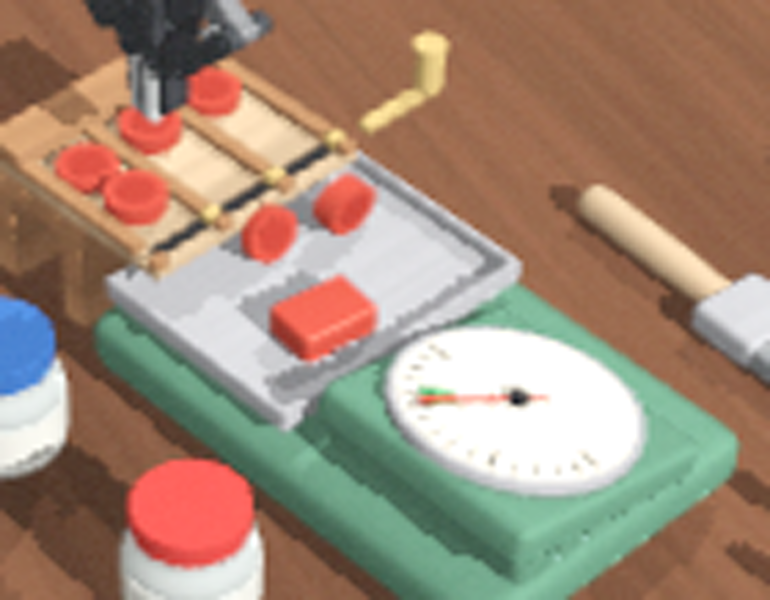

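View pics/w19.png

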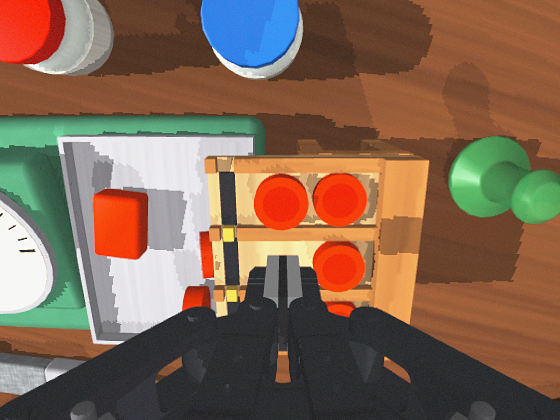

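View pics/t19.png

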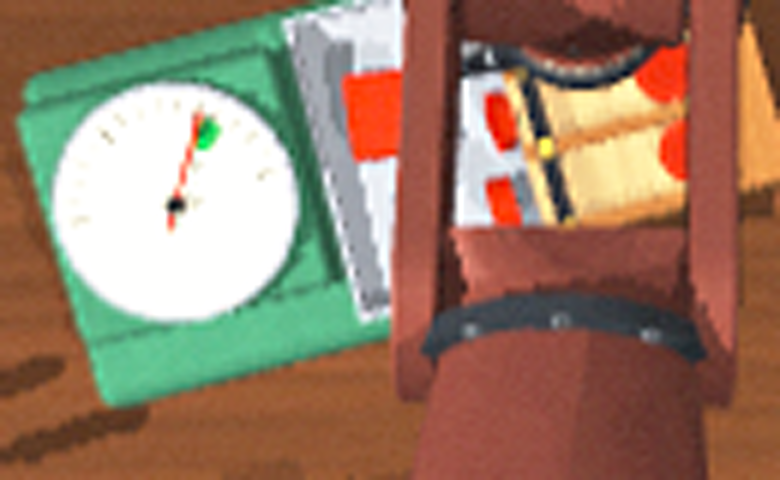

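```bash
python3 - <<'E'
from h import *
d=np.load("s1.npz"); s={"eef_pos":d["p"],"orientation":d["o"]}
print(bd(at_z("wrist",(64,121),.09,s)), bd(at_z("top",(180+176/6,180+206/6),.09)))
E
```

```text
[  2.52901785 236.97671051  90.        ] [  0.92358871 237.54288731  90.        ]
```

Request:
{"api": "step_arm", "payload": {"moves": [{"fingers":0,"tx":-1.5,"ty":-3.2,"tz":-3,"ax":0,"ay":0,"az":0},{"fingers":0,"tx":-2,"ty":-4.5,"tz":-1,"ax":0,"ay":0,"az":0},{"fingers":0,"tx":-2,"ty":-4.5,"tz":-1,"ax":0,"ay":0,"az":0},{"fingers":0,"tx":-2,"ty":-4.5,"tz":0,"ax":0,"ay":0,"az":0},{"fingers":0,"tx":-1.6,"ty":-3.6,"tz":0,"ax":0,"ay":0,"az":0},{"fingers":0,"tx":0,"ty":0,"tz":0,"ax":0,"ay":0,"az":0}]}}

```text
time_s: 17.52
eef_pos: [0.501, 0.2272, 0.1583]
orientation: [-3.114, -0.414, 0.003]
contact_force: [-0.5, -0.5, 0.5]
finger_gap: -0.002
```

```bash
python3 - <<'E'
from h import *
st()
im=manip.capture("wrist")[:,:,::-1]; cv2.imwrite("pics/w20.png",im)
st()
E
```

```text
17.525 board mm [-70.51 239.43 158.32] F board [-0.64 -0.39  0.54] gap -0.002 yaw 15.15
17.575 board mm [-69.52 237.97 158.5 ] F board [-0.48  0.04 -0.52] gap -0.003 yaw 15.07
```

View pics/w20.png

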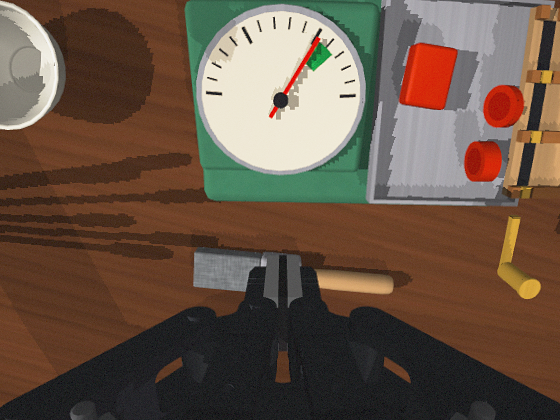

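```bash
python3 - <<'E'
from h import *
im=cv2.imread("pics/w20.png")
a=cv2.resize(im[0:130,190:370],None,fx=4,fy=4,interpolation=cv2.INTER_CUBIC); cv2.imwrite("pics/z20.png",a)
cv2.imwrite("pics/z20b.png",cv2.resize(im[40:220,440:560],None,fx=4,fy=3.3,interpolation=cv2.INTER_CUBIC))
E
```

```text
(no output)
```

View pics/z20.png

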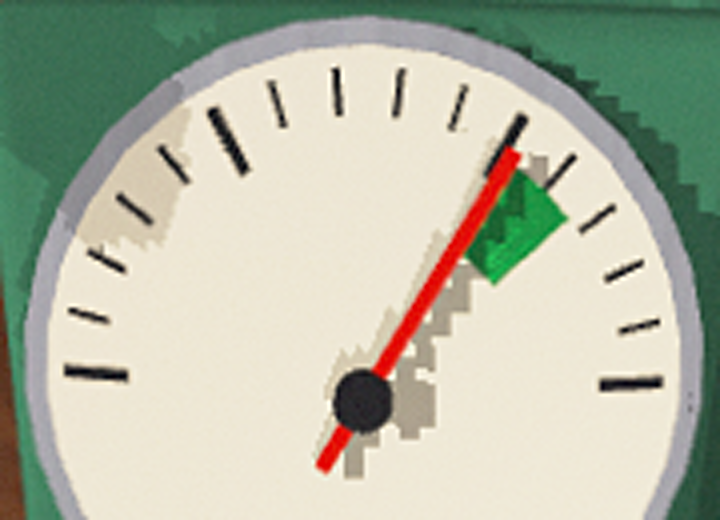

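View pics/z20b.png

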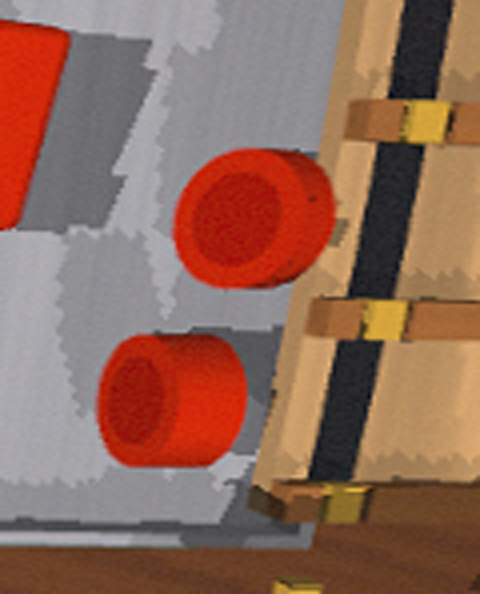

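Request:
{"api": "step_arm", "payload": {"moves": [{"fingers":0,"tx":-2,"ty":3.4,"tz":0,"ax":0,"ay":0,"az":0},{"fingers":0,"tx":-2.1,"ty":4.5,"tz":0,"ax":0,"ay":0,"az":0},{"fingers":0,"tx":-2.1,"ty":4.5,"tz":0,"ax":0,"ay":0,"az":0},{"fingers":0,"tx":-2.1,"ty":4.5,"tz":1,"ax":0,"ay":0,"az":0},{"fingers":0,"tx":0,"ty":0.5,"tz":3,"ax":0,"ay":0,"az":0},{"fingers":0,"tx":0,"ty":0,"tz":0,"ax":0,"ay":0,"az":0}]}}

```text
time_s: 18.32
eef_pos: [0.4661, 0.0342, 0.1167]
orientation: [-3.115, -0.402, 0.009]
contact_force: [-0.3, -0.1, -0.0]
finger_gap: -0.002
```

```bash
python3 - <<'E'
from h import *
st(); two("w21.png"); st()
E
```

```text
18.325 board mm [-154.5    62.15  116.71] F board [-0.35 -0.02 -0.01] gap -0.002 yaw 14.71
18.425 board mm [-151.81   62.53  119.23] F board [ 0.19 -0.84  1.16] gap -0.003 yaw 14.84
```

View pics/w21.png

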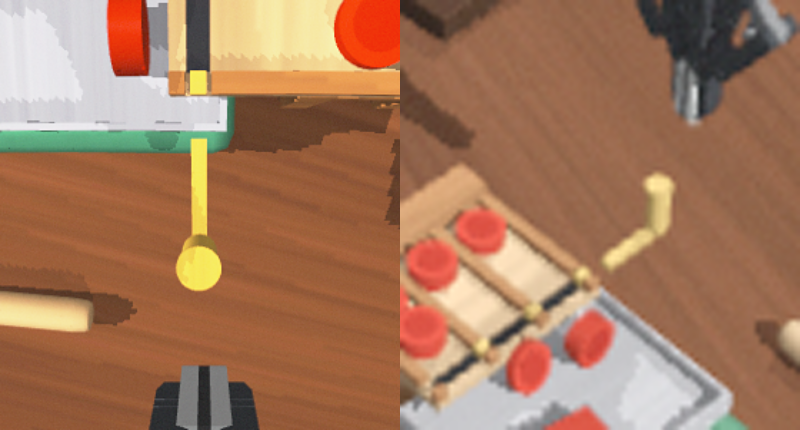

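Request:
{"api": "step_arm", "payload": {"moves": [{"fingers":0,"tx":0,"ty":-0.1,"tz":2,"ax":0,"ay":0,"az":0},{"fingers":0,"tx":0,"ty":0,"tz":2,"ax":0,"ay":0,"az":0},{"fingers":0,"tx":0,"ty":0,"tz":0.9,"ax":0,"ay":0,"az":0},{"fingers":0,"tx":0.4,"ty":0,"tz":0,"ax":0,"ay":0,"az":0},{"fingers":0,"tx":0.5,"ty":0,"tz":0,"ax":0,"ay":0,"az":0},{"fingers":0,"tx":0.5,"ty":0,"tz":0,"ax":0,"ay":0,"az":0},{"fingers":0,"tx":0.5,"ty":0,"tz":0,"ax":0,"ay":0,"az":0}]}}

```text
time_s: 19.3
eef_pos: [0.4869, 0.0414, 0.0705]
orientation: [3.115, 0.407, -0.0]
contact_force: [-1.6, -0.9, -0.1]
finger_gap: 0.004
```

```bash
python3 - <<'E'
from h import *
st(); two("w22.png"); st()
E
```

```text
19.3 board mm [-132.52   63.74   70.51] F board [-1.77 -0.41 -0.07] gap 0.004 yaw 14.89
19.4 board mm [-131.98   63.67   70.43] F board [-1.05 -0.05  0.41] gap 0.003 yaw 14.88
```

View pics/w22.png

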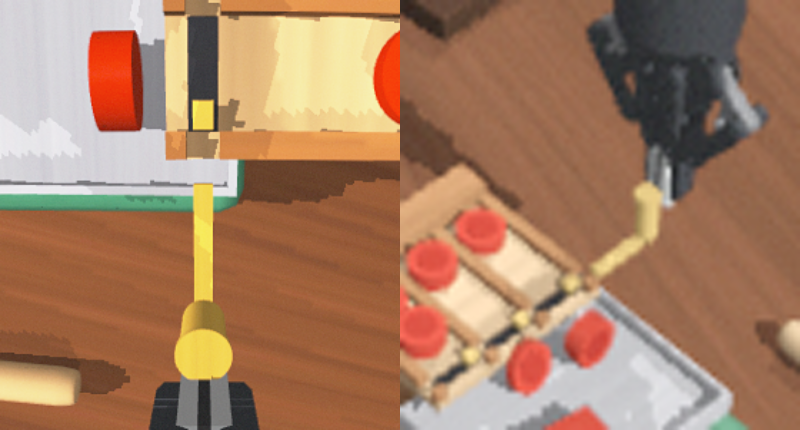

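Request:
{"api": "step_arm", "payload": {"moves": [{"fingers":0,"tx":0.4,"ty":0,"tz":0,"ax":0,"ay":0,"az":0},{"fingers":0,"tx":0.4,"ty":0,"tz":0,"ax":0,"ay":0,"az":0},{"fingers":0,"tx":0.3,"ty":0,"tz":0,"ax":0,"ay":0,"az":0},{"fingers":0,"tx":0,"ty":0,"tz":0,"ax":0,"ay":0,"az":0},{"fingers":0,"tx":0,"ty":0,"tz":0,"ax":0,"ay":0,"az":0}]}}

```text
time_s: 20.02
eef_pos: [0.4976, 0.0443, 0.0702]
orientation: [3.115, 0.407, 0.002]
contact_force: [0.2, 0.4, 0.8]
finger_gap: 0.001
```

```bash
python3 - <<'E'
from h import *
st(); two("w23.png"); st()
E
```

```text
20.025 board mm [-121.42   63.67   70.2 ] F board [0.33 0.31 0.77] gap 0.001 yaw 14.88
20.125 board mm [-121.51   63.66   70.24] F board [0.33 0.47 0.02] gap 0.001 yaw 14.87
```

View pics/w23.png

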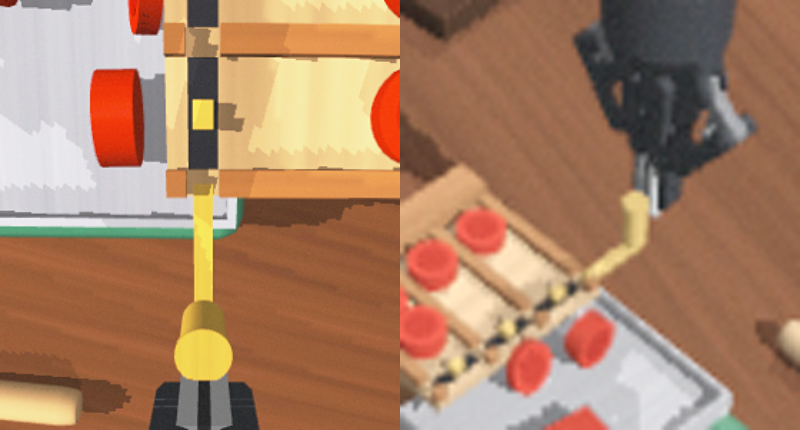

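Request:
{"api": "step_arm", "payload": {"moves": [{"fingers":0,"tx":0.2,"ty":0,"tz":0,"ax":0,"ay":0,"az":0},{"fingers":0,"tx":0.1,"ty":0,"tz":0,"ax":0,"ay":0,"az":0},{"fingers":0,"tx":0,"ty":0,"tz":0,"ax":0,"ay":0,"az":0}]}}

```text
time_s: 20.5
eef_pos: [0.4979, 0.0446, 0.0695]
orientation: [3.115, 0.407, -0.008]
contact_force: [-6.1, -2.1, 2.6]
finger_gap: -0.002
```

Request:
{"api": "step_arm", "payload": {"moves": [{"fingers":0,"tx":-1,"ty":0,"tz":0,"ax":0,"ay":0,"az":0},{"fingers":0,"tx":-2.5,"ty":0,"tz":0,"ax":0,"ay":0,"az":0},{"fingers":0,"tx":0,"ty":0,"tz":-4,"ax":0,"ay":0,"az":0},{"fingers":0,"tx":2.5,"ty":-4,"tz":-4,"ax":0,"ay":0,"az":0},{"fingers":0,"tx":3,"ty":-4,"tz":-3,"ax":0,"ay":0,"az":0},{"fingers":0,"tx":1,"ty":-2,"tz":0,"ax":0,"ay":0,"az":0},{"fingers":0,"tx":0,"ty":0,"tz":0,"ax":0,"ay":0,"az":0},{"fingers":0,"tx":0,"ty":0,"tz":0,"ax":0,"ay":0,"az":0}]}}

```text
time_s: 21.5
eef_pos: [0.5027, 0.1488, 0.1795]
orientation: [3.115, 0.407, -0.001]
contact_force: [-0.0, -0.1, -0.6]
finger_gap: -0.001
```

```bash
python3 - <<'E'
from h import *
st()
im=manip.capture("wrist")[:,:,::-1]; cv2.imwrite("pics/w24.png",im)
cv2.imwrite("pics/w24a.png",cv2.resize(im[0:200,0:400],None,fx=2,fy=2.9,interpolation=cv2.INTER_CUBIC))
im=manip.capture("scene")[:,:,::-1]; cv2.imwrite("pics/s24.png",cv2.resize(im[180:320,230:370],None,fx=4,fy=4,interpolation=cv2.INTER_CUBIC))
st()
E
```

```text
21.5 board mm [-89.27 163.27 179.46] F board [-0.03 -0.11 -0.55] gap -0.001 yaw 14.88
21.6 board mm [-89.41 162.9  179.35] F board [-0.86  0.22  0.33] gap -0.003 yaw 14.82
```

View pics/w24.png

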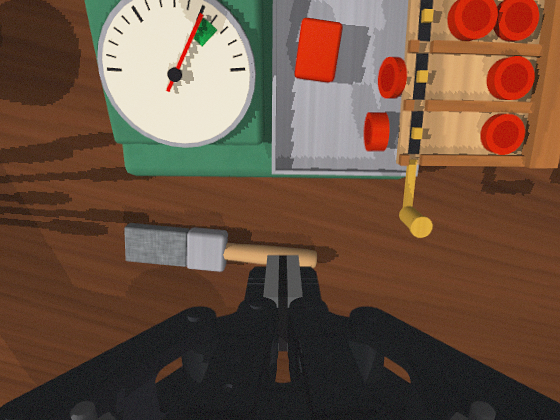

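View pics/s24.png

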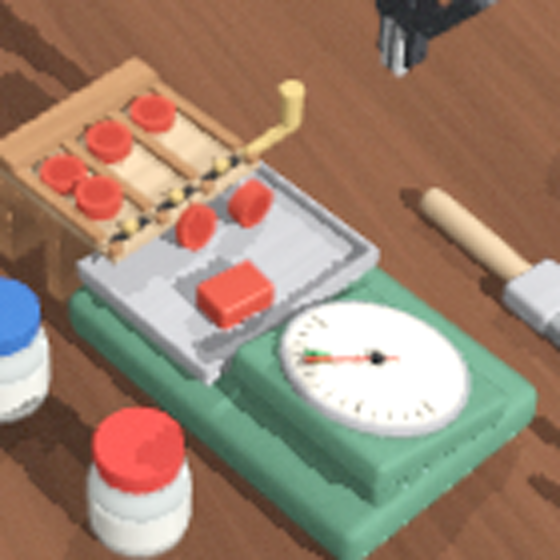

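```bash
python3 - <<'E'
from h import *
im=cv2.imread("pics/w24.png"); cv2.imwrite("pics/z24.png",cv2.resize(im[0:100,95:265],None,fx=4.7,fy=4.7,interpolation=cv2.INTER_CUBIC))
E
```

```text
(no output)
```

View pics/z24.png

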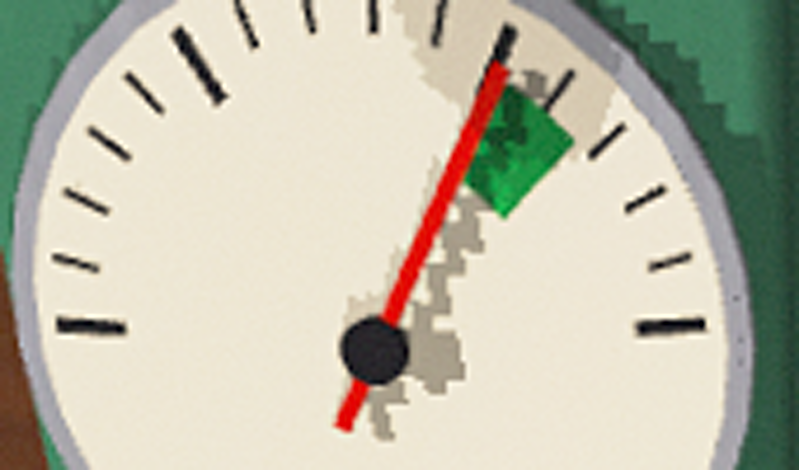

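```bash
python3 - <<'E'
import numpy as np,cv2
def run(t,piv,tip,tail):
    g=np.array([a for a,_,_ in t]); p=np.array([(x,y) for _,x,y in t],float)
    q=np.c_[np.cos(g*.02),np.sin(g*.02)]
    H,_=cv2.findHomography(p,q); r=cv2.perspectiveTransform(p[None],H)[0]; print("res",np.abs(r-q).max().round(3))
    m=cv2.perspectiveTransform(np.array([[piv,tip,tail]],float),H)[0]; 
    for d in (m[1]-m[0],m[1]-m[2]): print(np.degrees(np.arctan2(d[1],d[0])), np.arctan2(d[1],d[0])%6.283/.02)
# mid of long ticks (long ticks reach inward more): use outer ends
run([(0,57,325),(50,176,32),(100,511,28),(150,705,323),(10,53,257),(20,64,190),(30,89,130),(40,128,74),(110,573,73),(120,624,127),(130,663,190),(140,690,258)],(375,350),(501,65),(343,428))
run([(0,64,372),(50,211,110),(100,524,117),(150,662,383),(10,70,312),(20,89,250),(30,118,197),(40,160,149),(60,272,84),(70,337,69),(80,403,70),(90,465,88),(110,575,157),(120,613,208),(130,642,264),(140,660,322)],(362,401),(515,155),(322,468))
E
```

```text
res 0.005
116.260520355952 101.45644351466261
115.93298366319412 101.17061382917672
res 0.006
116.98897780948506 102.09214256590488
116.75152719359326 101.88492781299487
```

```bash
python3 -c "
from h import *
st(); manip.close_job(); st()"
```

```text
21.6 board mm [-89.41 162.9  179.35] F board [-0.86  0.22  0.33] gap -0.003 yaw 14.82
the job is handed in; nothing more can be done
the job is handed in; nothing more can be done
```

I opened the shutter, slid two tablets over the lip into the tray one at a time, pushed the shutter shut again and handed the job in at 21.6 s. No verdict was reported.

**Shutter:** I pushed it to its stop both ways, feeling about 7 N at the open end and about 6.5 N at the shut end. After shutting, the brass teeth stand in the middle of the grooves.

**Tablets:** I used the front tablets of the x = -40 mm and x = 0 grooves. The highest force I read was about 6 N, against the 12 N limit. The other four are in their grooves behind the shutter.

**Pointer:** two dial pictures, before and after shutting, read about 102 g and 101.5 g, or roughly 2.03 rad. That is inside the green band but near its low edge. A third tablet would have brought it to about 117 g, closer to the upper limit, so I stopped at two.

**Checks that were less clean:**
- **Fingertips:** they sit about 30 mm behind the reported TCP. My first push therefore passed over the knob without touching it. I then judged finger height from the images and felt for contact.
- **Standing tablets:** both tablets stand on edge in the tray instead of lying flat. The second is close to the lip and may be leaning on it. They looked still in the last pictures.

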